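# Close up the loaded bead mill

### The arm

A 6-joint arm with a two-finger parallel gripper is mounted at the origin on the work surface. World frame = base frame: x ahead of the robot, y to its left, z up, the work surface at z = 0. Lengths are in m, angles in rad, forces in N, time in s.
With the tool pointing down it reaches from about 0.275 to 0.825 m from the base axis. Payload 5.2 kg.
Tool frame: the origin (TCP) lies between the finger pads; the fingertips stand 17 mm ahead of it and the grasp point (between the pads) lies 2 mm behind it; z points along the fingers, y is the direction in which the jaws open and shut (so a half turn about z gives the same grasp; the last joint's range is limited). The gripper opens to 93 mm and grips with 3 to 60 N. Pads are 15 mm wide; open, the fingers measure 128 mm over their backs; the gripper's body (75 mm by 188 mm) begins 65 mm behind the grasp point.
Start: joints at [-1.316, 0.259, 1.535, -0, 1.348, -0.203], TCP at [0.243, -0.493, 0.236] pointing down, gripper open.
Joint ranges: [-3.14, 3.14], [-0.91, 2.08], [0.19, 2.58], [-1.22, 4.36], [0.22, 2.71], [-3.12, 3.12]. Speed limits (rad/s): [2.57, 2.57, 3.14, 3.14, 3.14, 3.14].

### API

Orientations are given as a unit quaternion [w, x, y, z].
In Python, from cell import env gives the robot as it stands. The module is installed in compiled form; this text tells all that it offers.
- The arm moves only by the tool send_rows, never from a script. Its argument "series" is a list of rows, each a list of 3 entries, a list of its own where there are three numbers: the closure, from -1 (fully open) to 1 (shut), then the shift along the tool's x, y, z in m, then the turn, a rotation vector about the tool's x, y, z in rad. In form: [[fingers, [x, y, z], [rx, ry, rz]], ...]. A call has 1 to 20 rows; each row is the pose to reach, as a shift and turn from the pose measured when the call began, along the tool's axes at that moment; what a row does not reach only later rows make up. A row lasts 1/10 s, in which the tool goes at most 50 mm and 8.59 degrees, less where a joint would pass 70% of its speed; a pose out of reach is approached as far as the arm can. A call with a gripper value outside its range is refused whole. The fingers move at their own pace and stop on an object; "grip_force" is the grip in N (left out, the last holds). Time passes only in rows, so rows that repeat a pose let the fingers close. It gives the time, the measured TCP pose, the force and the opening at its end, in the units of the state.
- env.get_state(): the state, without advancing time (a new reading comes with each control period).
- env.grab_frame(name): name is "side" or "top"; returns (picture, depth): 384x512x3 uint8, red, green, blue; 384x512 float32, m along the optical axis (not along the pixel's ray), 0 where there is no reading.
- env.camera_info(name): a dict with "mtx" (3x3 intrinsics, pixels), "eye" and "attitude" of the camera in the world. Camera axes: x right, y up, looking along -z (the intrinsics and any distortion apply to the point x, -y, -z); pixel columns grow to the right and rows downward; lengths in m; the calibration is good to about 2 mm. A picture is of the moment at which its call begins. camera_info takes no time and is no camera call.
- env.close_job(): hands the job in, once; it reports no verdict.
The state is a dict: "time": time; "joint_positions": joint angles; "qd": joint speeds; "joint_efforts": joint torques, N m; "ee_pos": TCP position; "ee_rot": TCP orientation; "ft_force": force on the tool from outside, world axes, zero at the start; "torque": the same for the moment, N m; "finger_gap": finger opening in m.
Only numpy, scipy, OpenCV 4.12 (cv2) and the standard library are available. Lean on these libraries where they do the work, as an engineer would, in place of code of your own. Each camera call takes 0.05 s, during which the arm holds its last target.

### The job

The bead mill is loaded with tubes: close it up ready to run. Lay the loose retaining bar over the tubes with one end pushed fully home under the keeper, then bring the red clamp lever down on its other end until the foot bears firmly on the bar, without forcing it. Last, lower the clear lid gently, without slamming, until it is fully shut, and leave everything else on the bench where it stands.

Things in the scene. Friction and masses are not known exactly. Their poses are not given: they have to be found in the camera images.
- mill: Bead mill, cream with a teal deck, fixed. Origin: centre of its underside; x to the rear (hinge side), y left seen from the front, z up. x -150..+125, y +-140, deck 140 high, sloping console under 105 high in front of x -80. Chamber opening x -55..+85, y +-125. The open lid overhangs the chamber, in the way of an upright gripper: lean the tool back to the front, 30 to 45 degrees.
- bar_home (a point): Where the bar's origin must finally lie, on the row of six capped tubes (mill axes; x 25, y 0, z 91 mm in the mill frame; cap tops 1.5 mm below it). The bar bridges the keeper (-y) and the saddle (+y), whose tops are at z +3 here and carry its metal ends. It cannot come straight down here: set it down 15 to 18 mm to +y (limit: 21), then slide it to -y until it meets the stop.
- keeper_stop (a point): Foot of the keeper's stop wall, on its floor: 85 mm to -y of bar_home, z +3 (mill axes). The keeper is the letterbox support: floor from here to y +35, roof only to y +12, its underside 9 mm over the floor (3 over the bar), its top 15. Side cheeks 26 mm apart and 9 high, flared at the top outside the roof.
- saddle (a point): Middle of the top of the open +y support: 82 mm to +y of bar_home, z +3 (mill axes). It is 44 mm long in y, with flared side cheeks 26 mm apart and 9 high; behind it, 106 mm to +y of bar_home, stand the clamp's two clevis plates.
- bar: Loose retaining bar, about 130 g, same both ways round. Origin: centre of its underside; y along its length, z up. Blue anodised metal 22 x 170 x 6 mm (z 3 to 9) on a rubber strip 20 x 100 x 3, with a black grip block in the middle, 16 (x) x 26 (y) x 36 tall (z 9 to 45). It starts flat on the bench, left or right of the mill.
- bar_grip (a point): Point on the bar's axis inside the grip block, 36 mm above the bar's underside, 9 below the block's top; axes as the bar. Gripped across y, the tool may lean about y.
- clamp (a joint): Angle of the red-handled clamp lever on the +y support, rad: 0 = level, 1.57 upright, up to 2.1 leaning out to +y. Its foot is set on a screw spindle, so it meets the bar somewhere between +0.06 and -0.06. The hinge is stiff (0.6 N m: 9 N at the handle) and holds where it is left, keeping the foot's pressure: press the handle down with 14 to 22 N, felt, not to an angle.
- clamp_pivot (a point): Axis of the clamp lever (it runs along mill x): mill frame x 25, y 112, z 114 mm. The lever reaches 88 mm from here; its red handle, the last 42 mm, is 26 wide and 12 thick.
- clamp_handle (a point): Middle of the top (outer) face of the red handle, 68 mm along the lever from its axis and 10 mm off the lever's centre line. With the lever level it lies at mill y 44, z 124 mm.
- clamp_foot: Black rubber foot of the clamp lever, 13 mm across, 36 mm from its axis, sprung 15 N per mm; origin: centre of the face that presses on the bar, 12 to 16 mm under the lever's centre line as its spindle is set.
- lid (a joint): Angle of the clear lid, rad: 0 = shut on the deck, grows as it opens, stop at 1.12. The hinge rubs (0.5 N m) and holds the lid at any angle; moving it takes about 2 to 4 N at the handle.
- lid_hinge (a point): Middle of the lid's hinge axis, which runs along mill y: mill frame x 100, z 141 mm. The lid is 270 wide, 10 thick with a teal frame and a clear pane, 175 mm from the hinge to its front edge.
- lid_handle (a point): Middle of the lid's handle, a dark round rod 10 mm thick and 116 long, parallel to the hinge and 215 mm from it, held 40 mm in front of the lid's edge by two stays 100 mm apart. Shut, it lies at mill x -115, z 147 mm, with 45 mm of free space under it.
- white_rack: White tube rack, 60 x 130 x 50 mm, loose; stands on the side of the mill where the bar is not. Origin: centre of its underside. Leave it.
- yellow_rack: Yellow tube rack, 85 x 150 x 45 mm, loose. Origin: centre of its underside. Leave it.
- tip_box: Blue pipette-tip box with clear top, 80 x 115 x 75 mm, loose. Origin: centre of its underside. Leave it.
- timer: Beige bench timer, 60 x 62 x 75 mm, loose. Origin: its underside. Leave it.
- spray_bottle: White spray bottle with blue trigger, 76 mm across, 210 tall, loose. Origin: centre of its underside. Leave it.
- waste_cup: Clear plastic cup, 80 mm across, 100 tall, loose. Origin: centre of its underside. Leave it.
Things that resemble listed ones, but are neither listed nor needed, are in the scene too. What is meant by the bar is not brown or yellow, and is the larger of those in its own colour.

How it is judged:
By the outcome, as a careful person would: the job done as asked, in the order asked, and still so for the second after the job is handed in, with the robot touching nothing.
It also fails if it takes over 72 s, if anything falls off the work surface, if the arm or the gripper's body presses on something with over 40 N, if the wrist force passes 120 N, or if a joint passes its speed limit or range.

## Working session

There is one attempt and no reset: what is moved stays moved. The work goes in short steps, Python scripts to look and compute and a tool call to move; the robot and the scene stay as the last step left them, time stands still between calls to the robot, and variables do not carry over. Pictures are saved under pics/ and viewed, and the job is handed in when it is done.

Besides the shell and the picture viewer there is one more tool, called after "Call:" in YAML: its name, and indented under it one key for each argument. send_rows: Moves the arm, as the interface text tells. Its arguments: {"type":"object","properties":{"series":{"type":"array"},"grip_force":{"type":"number"}},"required":["series"]}

```bash
ls; mkdir -p pics
python3 - <<'E'
from cell import env
import cv2,numpy as np,pickle
s=env.get_state(); print(s)
for n in("side","top"):
    p,d=env.grab_frame(n); c=env.camera_info(n)
    print(n,c, (d==0).mean())
    cv2.imwrite(f"pics/{n}0.png",p[:,:,::-1]); np.savez(f"{n}0.npz",p=p,d=d)
E
```

```text
pics
{'time': 0.0, 'joint_positions': array([-1.31581119e+00,  2.59332005e-01,  1.53608186e+00, -2.66585296e-05,
        1.34798542e+00, -2.02817661e-01]), 'qd': array([-7.77626598e-04, -4.64820576e-04, -7.11564807e-04,  1.30915944e-03,
        4.91645386e-05,  1.73774697e-03]), 'joint_efforts': array([ 8.92603111e-05, -4.37303603e+01, -2.84006238e+01,  7.19729997e-02,
        4.15747461e-02, -1.50473306e-04]), 'ee_pos': array([ 0.24295928, -0.49285286,  0.23482409]), 'ee_rot': array([-9.02670116e-04,  9.73915195e-01,  2.26910504e-01, -3.65518777e-05]), 'ft_force': array([ 0.58825895, -0.21794837,  0.39026274]), 'torque': array([ 0.03321057,  0.02486977, -0.02174025]), 'finger_gap': 0.09324575203719082}
side {'mtx': array([[369.72645196,   0.        , 253.94993386],
       [  0.        , 369.72645196, 188.11890001],
       [  0.        ,   0.        ,   1.        ]]), 'eye': array([0.28470611, 0.98177059, 0.84963354]), 'attitude': array([-0.10553059, -0.04566264,  0.45249285,  0.88432372])} 0.0039215087890625
top {'mtx': array([[491.92689584,   0.        , 262.11555484],
       [  0.        , 491.92689584, 184.51779238],
       [  0.        ,   0.        ,   1.        ]]), 'eye': array([0.16865869, 0.0092754 , 1.59114584]), 'attitude': array([-0.67783183, -0.07545701,  0.0793795 ,  0.72701386])} 0.0041961669921875
```

View pics/side0.png

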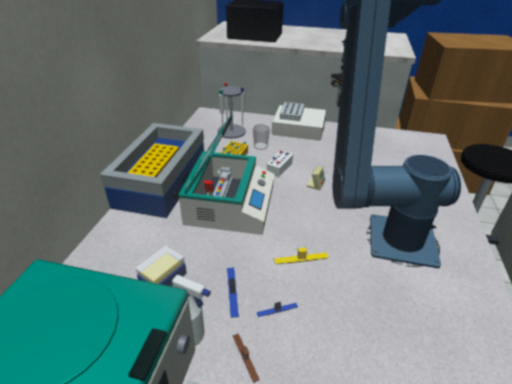

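View pics/top0.png

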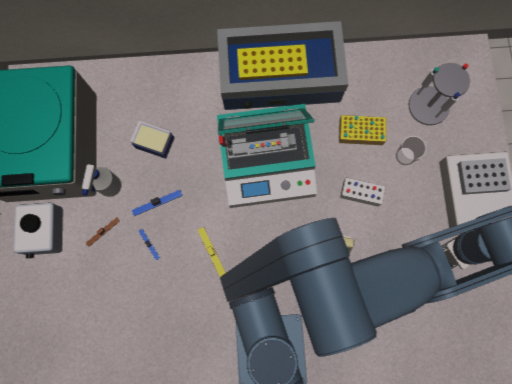

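The candidates for the bar, in top-view pixels, are large blue (157,203), small blue (148,244), yellow (212,251) and brown (103,232). The bar must not be brown or yellow and must be the larger of its colour, so (157,203) fits. The mill is at (267,155) with its red lever near (222,140), and the lid stands open.

```bash
cat > h.py <<'E'
import numpy as np,cv2
from scipy.spatial.transform import Rotation as R
from cell import env
def rot(q): return R.from_quat([q[1],q[2],q[3],q[0]])
C={n:env.camera_info(n) for n in("side","top")}
def deproj(n,u,v,d):
    c=C[n];K=c['mtx'];u,v,d=map(np.asarray,(u,v,d))
    p=np.stack([(u-K[0,2])/K[0,0]*d,-(v-K[1,2])/K[1,1]*d,-d*np.ones_like(u,float)],-1)
    return rot(c['attitude']).apply(p.reshape(-1,3)).reshape(p.shape)+c['eye']
def plane(n,u,v,z):
    e=C[n]['eye'];p=deproj(n,np.asarray(u,float),np.asarray(v,float),1.0)-e
    return e+p*((z-e[2])/p[...,2])[...,None]
def proj(n,P):
    c=C[n];K=c['mtx'];q=rot(c['attitude']).inv().apply(np.atleast_2d(P)-c['eye'])
    return np.stack([K[0,2]+K[0,0]*q[:,0]/-q[:,2],K[1,2]-K[1,1]*q[:,1]/-q[:,2]],-1)
def grab(n,tag):
    p,d=env.grab_frame(n);np.savez(f"{n}{tag}.npz",p=p,d=d);cv2.imwrite(f"pics/{n}{tag}.png",p[:,:,::-1]);return p,d
def load(n,tag):
    f=np.load(f"{n}{tag}.npz");return f['p'],f['d']
def crop(n,tag,x0,y0,x1,y1,s,out):
    p,_=load(n,tag);cv2.imwrite(out,cv2.resize(p[y0:y1,x0:x1,::-1],None,fx=s,fy=s,interpolation=cv2.INTER_CUBIC))
E
python3 - <<'E'
from h import *
crop("top",0,120,170,200,260,6,"pics/c1.png")
crop("top",0,205,95,335,215,6,"pics/c2.png")
crop("side",0,170,110,290,240,6,"pics/c3.png")
p,d=load("top",0)
hsv=cv2.cvtColor(p,cv2.COLOR_RGB2HSV)
for (u,v) in [(50,300),(157,203),(200,203),(267,190),(226,165),(310,160)]:
    print(u,v,hsv[v,u],deproj("top",u,v,d[v,u]))
# blue bar
m=((hsv[...,0]>105)&(hsv[...,0]<128)&(hsv[...,1]>150)&(hsv[...,2]>80)).astype(np.uint8)
n,l,st,ce=cv2.connectedComponentsWithStats(m)
for i in range(1,n):
    if st[i,4]>30: print(st[i],ce[i],cv2.minAreaRect(np.argwhere(l==i)[:,::-1].astype(np.float32)))
E
```

```text
50 300 [  0  18 156] [ 0.19786345  0.68120775 -0.00098679]
157 203 [135  28  36] [0.48016409 0.3318718  0.02481938]
200 203 [  0  18 154] [ 0.47562472  0.19617545 -0.00226548]
267 190 [103 151 154] [ 0.48488304 -0.02494224  0.0875849 ]
226 165 [ 86 162 151] [0.55993995 0.095295   0.14154464]
310 160 [ 85 162 146] [ 0.5564425  -0.16082922  0.14615206]
[ 229   39  105   44 1420] [293.27323944  57.00070423] ((280.63275146484375, 59.991146087646484), (37.4501953125, 102.77185821533203), 86.18592071533203)
[160 191  20  12  91] [169.67032967 196.58241758] ((170.12069702148438, 196.44827270507812), (4.595726013183594, 20.6151123046875), 66.80140686035156)
[133 203  21  12 103] [142.46601942 208.39805825] ((142.75, 208.25), (4.989645481109619, 20.6151123046875), 66.80140686035156)
```

```bash
ls pics
```

```text
c1.png
c2.png
c3.png
side0.png
top0.png
```

View pics/c1.png

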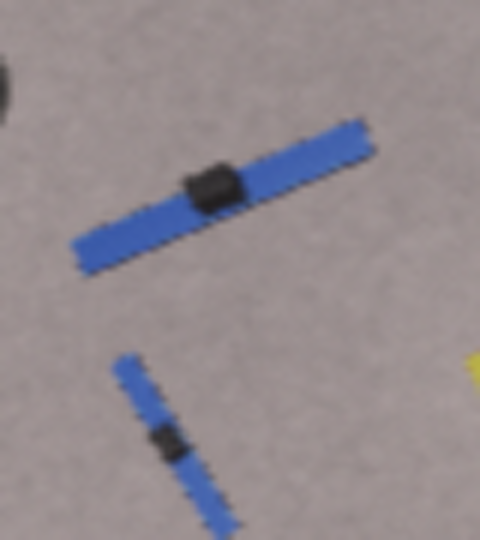

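View pics/c2.png

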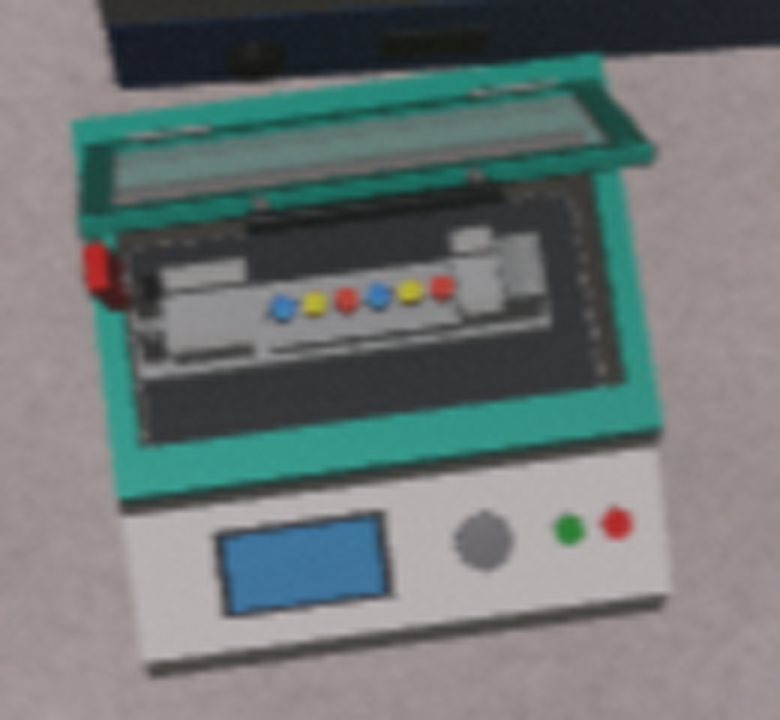

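View pics/c3.png

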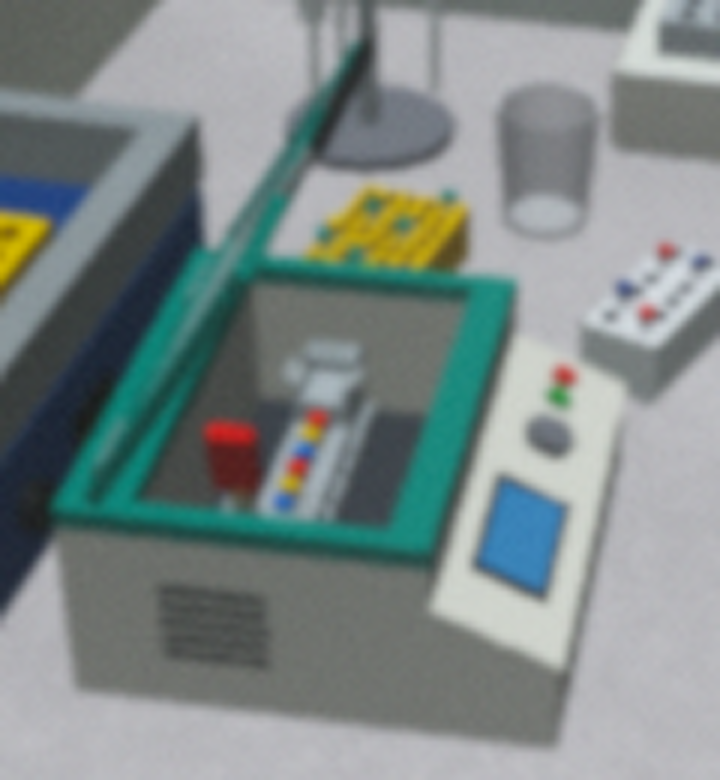

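c1 shows the large blue bar with its black grip block at top px (156,201), confirming it as the bar. c2 shows the deck's front edge running from about (225,178) to (315,167.5), with the tubes at (252..279,146..143). The keeper is on the right (-y), and the red lever stands upright on the left (+y) at px (221,140). Next I fit the mill pose.

```bash
cat > mill.py <<'E'
from h import *
def lin(pts,iters=4):
    pts=np.array(pts,np.float32)
    for _ in range(iters):
        vx,vy,x,y=cv2.fitLine(pts,cv2.DIST_HUBER,0,.01,.01).ravel()
        r=np.abs((pts[:,0]-x)*vy-(pts[:,1]-y)*vx); pts=pts[r<max(1.0,2*np.median(r))] if len(pts)>8 else pts
    return (vx,vy,x,y,len(pts),r.mean())
E
python3 - <<'E'
from mill import *
for n in("top","side"):
    p,d=load(n,0); hsv=cv2.cvtColor(p,cv2.COLOR_RGB2HSV)
    vv,uu=np.mgrid[:384,:512]; P=deproj(n,uu,vv,d)
    m=(hsv[...,0]>78)&(hsv[...,0]<95)&(hsv[...,1]>110)&(P[...,2]>.125)&(P[...,2]<.155)&(P[...,0]>.4)&(P[...,0]<.9)&(P[...,1]>-.25)&(P[...,1]<.2)
    Q=P[m]; print(n,m.sum(),Q.mean(0),np.percentile(Q[:,2],[5,50,95]))
    cv2.imwrite(f"pics/mask_{n}.png",cv2.resize((m*255).astype(np.uint8)[90:250,150:350],None,fx=4,fy=4,interpolation=0))
E
```

```text
top 1429 [ 0.6060988  -0.03536098  0.13920568] [0.13371673 0.13889881 0.14553502]
side 1055 [0.62205949 0.00457693 0.13844356] [0.13245161 0.13859339 0.14192905]
```

View pics/mask_top.png

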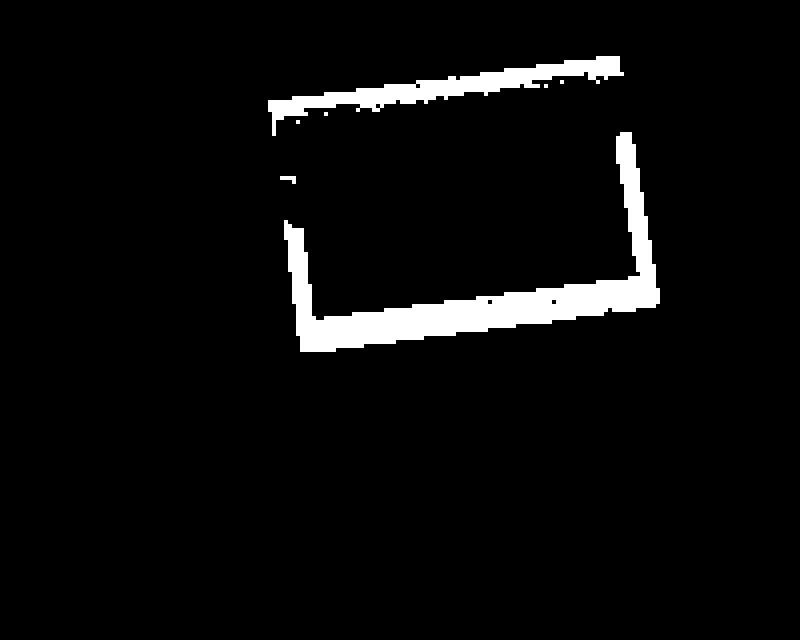

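View pics/mask_side.png

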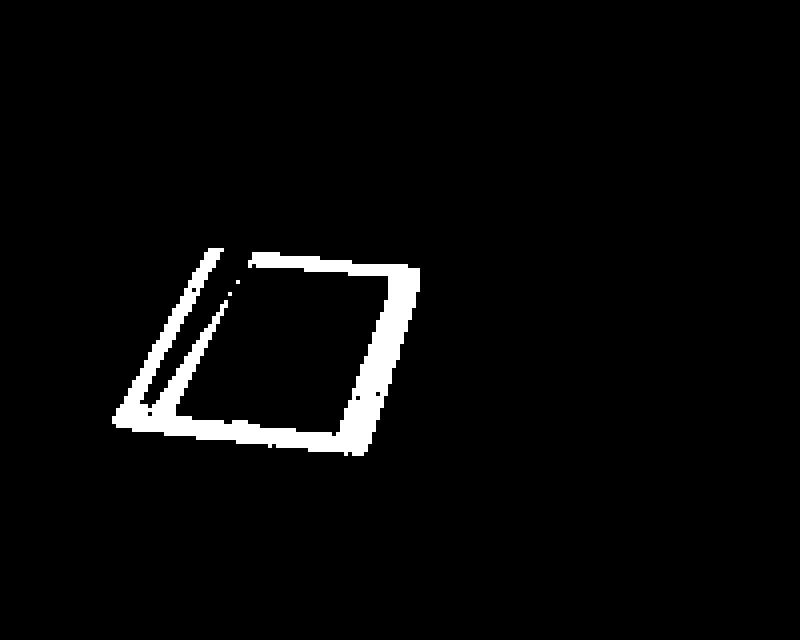

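The masks show the deck frame cleanly in both views, as a four-sided outline with the rear partly behind the lid.

```bash
cat > pose.py <<'E'
from mill import *
from scipy.ndimage import map_coordinates
from scipy.optimize import least_squares
# subpixel edge points: sample a "teal-ness" image across predicted deck edges
def teal(p):
    f=p.astype(float); return (f[...,1]+f[...,2])/2-f[...,0]
def edge(n,p,A,B,nrm,z=.14):
    # A,B world xy endpoints, nrm outward normal; returns offsets (m) of the half-level crossing
    T=teal(p);out=[];s=np.arange(-.012,.0121,.0005)
    for t in np.linspace(.04,.96,60):
        c=A+(B-A)*t; W=np.c_[c+s[:,None]*nrm,np.full(len(s),z)]
        uv=proj(n,W); v=map_coordinates(T,[uv[:,1],uv[:,0]],order=1)
        out.append((t,c,s,v))
    return out
E
python3 - <<'E'
from pose import *
for n in("top","side"):
    p,d=load(n,0); hsv=cv2.cvtColor(p,cv2.COLOR_RGB2HSV)
    vv,uu=np.mgrid[:384,:512]; P=deproj(n,uu,vv,d)
    m=(hsv[...,0]>78)&(hsv[...,0]<95)&(hsv[...,1]>110)&(P[...,2]>.125)&(P[...,2]<.155)&(P[...,0]>.4)&(P[...,0]<.9)&(P[...,1]>-.25)&(P[...,1]<.2)
    k,l,st,_=cv2.connectedComponentsWithStats(m.astype(np.uint8)); 
    W=plane(n,uu[m],vv[m],.14)[:,:2].astype(np.float32)
    r=cv2.minAreaRect(W*1000); print(n,r); b=cv2.boxPoints(r); print(b)
    # line fits by scan
    if n=="top":
        c=[(u,np.nonzero(m[:,u])[0].max()+.5) for u in range(229,311)]
        L=lin(c); a=plane(n,[230,310],[L[3]+(x-L[2])*L[1]/L[0] for x in(230,310)],.14); print("front",a,L[4:])
        c=[(u,np.nonzero(m[:,u])[0].min()-.5) for u in range(222,300)]
        L=lin(c); a=plane(n,[222,300],[L[3]+(x-L[2])*L[1]/L[0] for x in(222,300)],.14); print("rear",a,L[4:])
        c=[(np.nonzero(m[v])[0].min()-.5,v) for v in range(148,176)]
        L=lin(c); a=plane(n,[L[2]+(x-L[3])*L[0]/L[1] for x in(148,176)],[148,176],.14); print("left",a,L[4:])
        c=[(np.nonzero(m[v])[0].max()+.5,v) for v in range(126,160)]
        L=lin(c); a=plane(n,[L[2]+(x-L[3])*L[0]/L[1] for x in(126,160)],[126,160],.14); print("right",a,L[4:])
    else:
        c=[(np.nonzero(m[v])[0].max()+.5,v) for v in range(162,200)]
        L=lin(c); a=plane(n,[L[2]+(x-L[3])*L[0]/L[1] for x in(162,200)],[162,200],.14); print("front",a,L[4:])
        c=[(np.nonzero(m[v])[0].min()-.5,v) for v in range(155,190)]
        L=lin(c); a=plane(n,[L[2]+(x-L[3])*L[0]/L[1] for x in(155,190)],[155,190],.14); print("rear",a,L[4:])
        c=[(u,np.nonzero(m[:,u])[0].min()-.5) for u in range(214,252)]
        L=lin(c); a=plane(n,[214,252],[L[3]+(x-L[2])*L[1]/L[0] for x in(214,252)],.14); print("right",a,L[4:])
E
```

```text
top ((630.8861083984375, -29.268707275390625), (206.14971923828125, 276.400634765625), 3.874284029006958)
[[ 518.709     101.651276]
 [ 537.38464  -174.1177  ]
 [ 743.06323  -160.18869 ]
 [ 724.3876    115.58029 ]]
front [[ 0.52044876  0.08538665  0.14      ]
 [ 0.53661118 -0.15959438  0.14      ]] (81, np.float32(0.24987294))
rear [[ 0.72516389  0.09902492  0.14      ]
 [ 0.74207068 -0.14684769  0.14      ]] (78, np.float32(0.2659533))
left [[0.61543143 0.10848126 0.14      ]
 [0.52624823 0.10225593 0.14      ]] (28, np.float32(0.26541176))
right [[ 0.66741883 -0.16577175  0.14      ]
 [ 0.55727544 -0.17316455  0.14      ]] (34, np.float32(0.23780924))
side ((630.4296875, -21.56707763671875), (207.91598510742188, 288.078369140625), 3.7061407566070557)
[[ 517.3785   115.45112]
 [ 535.9997  -172.02481]
 [ 743.4809  -158.58527]
 [ 724.8597   128.89066]]
front [[ 0.53333676 -0.13288329  0.14      ]
 [ 0.51905919  0.09569676  0.14      ]] (38, np.float32(0.237873))
rear [[ 0.74177805 -0.1296528   0.14      ]
 [ 0.72708062  0.09411876  0.14      ]] (35, np.float32(0.21469036))
right [[ 0.69590504 -0.1605167   0.14      ]
 [ 0.55131595 -0.17089095  0.14      ]] (38, np.float32(0.269469))
```

Run:
```python
from pose import *
yaw=.0668; c=np.array([.6309,-.0293])  # deck rect centre = mill (22.5,0)
ex=np.array([np.cos(yaw),np.sin(yaw)]);ey=np.array([-ex[1],ex[0]])
def W(x,y): return c+ex*(x-22.5)/1e3+ey*y/1e3
E={"front":(W(-80,130),W(-80,-130),-ex),"rear":(W(125,130),W(125,-130),ex),"left":(W(-75,140),W(20,140),ey),"right":(W(-75,-140),W(70,-140),-ey),
"ileft":(W(-50,125),W(10,125),-ey),"iright":(W(-50,-125),W(50,-125),ey),"ifront":(W(-55,115),W(-55,-115),ex)}
for n in("top","side"):
    p,_=load(n,0)
    for k,(A,B,nr) in E.items():
        o=[]
        for t,cc,s,v in edge(n,p,A,B,nr):
            hi=np.median(v[:8]);lo=np.median(v[-6:])
            if hi-lo<25: continue
            h=(hi+lo)/2;i=np.nonzero((v[:-1]>=h)&(v[1:]<h))[0]
            if len(i)==1:
                i=i[0];o.append((t,s[i]+.0005*(v[i]-h)/(v[i]-v[i+1])))
        o=np.array(o)
        if len(o)>8:
            f=np.polyfit(o[:,0],o[:,1],1); print(n,k,len(o),"med %.2f sd %.2f mm; ends %.2f %.2f"%(np.median(o[:,1])*1e3,o[:,1].std()*1e3,f[1]*1e3,f.sum()*1e3))
        else: print(n,k,len(o))
# bar
# console front bottom etc: cap positions
```

```text
top front 60 med -0.48 sd 0.18 mm; ends -0.66 -0.27
top rear 60 med 1.08 sd 0.80 mm; ends 1.12 1.35
top left 60 med -0.13 sd 0.29 mm; ends -0.22 -0.12
top right 59 med -0.45 sd 0.35 mm; ends -0.54 -0.39
top ileft 60 med 0.23 sd 0.23 mm; ends 0.14 0.14
top iright 60 med 0.93 sd 0.26 mm; ends 1.09 0.74
top ifront 60 med 1.17 sd 0.18 mm; ends 1.34 1.02
side front 60 med -0.23 sd 0.23 mm; ends -0.45 -0.07
side rear 60 med 2.28 sd 0.69 mm; ends 2.48 2.11
side left 60 med 3.52 sd 0.84 mm; ends 1.97 4.52
side right 60 med -0.65 sd 0.86 mm; ends -0.65 -0.72
side ileft 58 med -0.21 sd 1.14 mm; ends 1.01 -2.43
side iright 6
side ifront 60 med 0.62 sd 0.38 mm; ends 1.23 0.00
```

The deck edges in both views agree with the mill pose to about 0.7 mm. Next come the bar pose, lever angle, lid angle and caps, with cross-checks.

```bash
cat >> h.py <<'E'
yaw=.0656; _c=np.array([.6314,-.0291])
RM=R.from_euler('z',yaw); O=np.r_[_c,0]-RM.apply([.0225,0,0])
def M(x,y,z): return O+RM.apply(np.array([x,y,z])/1e3)       # mill mm -> world m
def toM(P): return RM.inv().apply(np.atleast_2d(P)-O)*1e3
E
python3 - <<'E'
from h import *
print("origin",O,"home",M(25,0,91))
for n in("top","side"):
    p,d=load(n,0); hsv=cv2.cvtColor(p,cv2.COLOR_RGB2HSV); H,S,V=[hsv[...,i].astype(int) for i in range(3)]
    vv,uu=np.mgrid[:384,:512]; P=deproj(n,uu,vv,d); Q=toM(P.reshape(-1,3)).reshape(P.shape)
    # bar
    blue=(H>105)&(H<130)&(S>120)&(V>60)&(P[...,0]>.35)&(P[...,0]<.6)&(P[...,1]>.2)&(P[...,1]<.45)&(P[...,2]<.03)
    k,l,st,ce=cv2.connectedComponentsWithStats(blue.astype(np.uint8))
    b=np.zeros_like(blue)
    for i in range(1,k): 
        if st[i,4]>15: print(n,"blue",st[i],ce[i],plane(n,*ce[i],.009))
    W=plane(n,uu,vv,.009)
    near=blue&(np.hypot(W[...,0]-.482,W[...,1]-.333)<.1)
    w=W[near][:,:2].astype(np.float32)*1000
    if len(w): print(n,"bar rect",cv2.minAreaRect(w),len(w))
    # block top dark
    blk=(V<60)&(np.hypot(W[...,0]-.482,W[...,1]-.333)<.05)
    if blk.sum(): print(n,"blk",blk.sum(),uu[blk].mean(),vv[blk].mean(),P[blk].mean(0),np.percentile(P[blk][:,2],[10,90]))
    # lever
    red=((H<6)|(H>174))&(S>150)&(V>70)&(Q[...,1]>85)&(Q[...,1]<200)&(Q[...,2]>100)
    print(n,"lever",red.sum(),Q[red].min(0),Q[red].max(0),Q[red].mean(0), uu[red].mean(),vv[red].mean())
    for z in (180,200,):
        pass
    # handle of lid: dark around expected
    dk=(V<75)&(Q[...,2]>290)&(Q[...,2]<380)&(abs(Q[...,1])<80)&(Q[...,0]>-60)&(Q[...,0]<60)
    print(n,"rod",dk.sum(),Q[dk].mean(0) if dk.any() else '',np.percentile(Q[dk],[5,50,95],axis=0) if dk.any() else '')
    lid=(H>75)&(H<95)&(S>100)&(Q[...,2]>180)&(abs(Q[...,1])<150)&(abs(Q[...,0])<130)
    if lid.any():
        A=np.arctan2(Q[lid][:,2]-146,100-Q[lid][:,0]); print(n,"lid ang",np.percentile(A,[10,50,90]),Q[lid].min(0),Q[lid].max(0))
    # caps
    cap=(S>110)&(V>90)&(abs(Q[...,0]-25)<25)&(abs(Q[...,1])<60)&(Q[...,2]<130)&(Q[...,2]>70)&~((H>75)&(H<97))
    Wc=toM(plane(n,uu,vv,.0895).reshape(-1,3)).reshape(P.shape)
    k,l,st,ce=cv2.connectedComponentsWithStats(cap.astype(np.uint8))
    for i in range(1,k):
        if st[i,4]>5: print(n,"cap",st[i,4],ce[i].round(1),toM(plane(n,*ce[i],.0895)).round(1))
E
```

```text
origin [ 0.6089484  -0.03057494  0.        ] home [ 0.63389462 -0.02893612  0.091     ]
top blue [160 190  21  14 130] [170.03076923 196.68461538] [0.50136967 0.2920043  0.009     ]
top blue [132 203  23  12 124] [142.90322581 208.28225806] [0.46901326 0.3814266  0.009     ]
top blue [139 230  10  11  43] [143.23255814 235.11627907] [0.38116076 0.38186129 0.009     ]
top bar rect ((466.4536437988281, 326.79296875), (74.74334716796875, 164.19290161132812), 24.87706756591797) 259
top blk 42 155.5952380952381 201.23809523809524 [0.48314322 0.33304105 0.04026414] [0.02814198 0.04686818]
top lever 29 [ 12.78712079 125.87897624 191.71342709] [ 37.20484089 137.2798841  204.03734565] [ 23.81098149 131.59726986 198.05977079] 221.06896551724137 139.3793103448276
top rod 165 [ -6.89274491  -1.07576081 328.10849278] [[-1.18468285e+01 -5.36004689e+01  3.19616126e+02]
 [-7.91387435e+00 -3.73389120e-01  3.29571888e+02]
 [ 3.11276473e-01  5.09662350e+01  3.34280817e+02]]
top lid ang [1.02205335 1.05471271 1.08073069] [  -3.8346873  -134.63161308  180.60589297] [ 87.37841131 133.15526723 331.71935154
[... 664 characters left out ...]
7216797) 231
side blk 29 231.89655172413794 286.3103448275862 [0.48316232 0.3469282  0.03618121] [0.02314969 0.04603587]
side lever 62 [ 14.43758043 128.58602468 164.24542189] [ 37.7299483  141.28347599 200.82223821] [ 24.4332674  136.76999711 186.96070715] 208.16129032258064 185.0483870967742
side rod 52 [ -8.32975797   9.53789289 329.59734795] [[-11.11391898 -46.46810429 325.78747928]
 [ -8.54824921  10.53014629 330.08766038]
 [ -5.13139549  58.470665   332.03195313]]
side lid ang [1.02086853 1.05694924 1.10988015] [  -5.46810975 -117.35604051  180.29124633] [ 87.12587943 139.82691327 331.96291668]
side cap 11 [221.9 180.4] [[ 25.  -32.2  89.5]]
side cap 18 [219.1 187.7] [[24.  13.7 89.5]]
```

The caps come out at mill x 24.8 with their y mean at -0.3, so the mill pose holds. The lever is at about 1.75 rad and the lid at about 1.02 rad.

```bash
cat >> h.py <<'E'
def lean(yawr,a,flip=False,side=False):
    """tool rot: jaws along frame y (or x-z plane if side), leaning back to -x by a"""
    c,s=np.cos(a),np.sin(a)
    B=np.array([[c,0,s],[0,-1,0],[s,0,-c]])   # columns x,y,z (symmetric)
    r=R.from_euler('z',yawr)*R.from_matrix(B)
    if side: r=r*R.from_euler('z',side)
    return r
def cmd(P,Rt,st=None):
    st=st or env.get_state(); r0=rot(st['ee_rot'])
    sh=r0.inv().apply(np.asarray(P)-st['ee_pos']); rv=(r0.inv()*Rt).as_rotvec()
    print("shift",sh.round(4).tolist(),"turn",rv.round(4).tolist(),"dist %.3f ang %.1fdeg"%(np.linalg.norm(sh),np.degrees(np.linalg.norm(rv))))
    return sh,rv
def show():
    s=env.get_state(); r=rot(s['ee_rot']).as_matrix()
    print("t %.2f"%s['time'],"pos",s['ee_pos'].round(4),"mill",toM(s['ee_pos']).round(1)[0],"F",s['ft_force'].round(1),"T",s['torque'].round(2),"gap %.4f"%s['finger_gap'],"q",s['joint_positions'].round(2),"zt",r[:,2].round(3),"yt",r[:,1].round(3))
E
python3 - <<'E'
from h import *
p,d=load("top",0); hsv=cv2.cvtColor(p,cv2.COLOR_RGB2HSV); H,S,V=[hsv[...,i].astype(int) for i in range(3)]
vv,uu=np.mgrid[:384,:512];W=plane("top",uu,vv,.009)
b=(H>105)&(H<130)&(S>120)&(V>60)&(uu>125)&(uu<190)&(vv>185)&(vv<220)
r=cv2.minAreaRect(W[b][:,:2].astype(np.float32)*1000);print(r)
blk=(V<70)&(uu>145)&(uu<168)&(vv>193)&(vv<210)
print(plane("top",uu[blk].mean(),vv[blk].mean(),.03))
bc=np.array([.4852,.3385]);by=np.radians(19.8)
show()
Rb=lean(by,np.radians(38)); zt=Rb.apply([0,0,1])
g=np.r_[bc,.036]+zt*.002; print(g)
cmd([.42,-.05,.26],lean(by,0.0)); cmd(g-zt*.1,Rb)
E
```

```text
((485.50311279296875, 336.1940002441406), (19.886930465698242, 165.3424072265625), 19.91490364074707)
[0.48561942 0.33618688 0.03      ]
t 0.10 pos [ 0.243  -0.4929  0.2349] mill [-395.5 -437.3  234.9] F [-0.2 -0.5  0.4] T [-0.    0.    0.02] gap 0.0930 q [-1.32  0.26  1.54 -0.    1.35 -0.2 ] zt [-0.     0.002 -1.   ] yt [ 0.442 -0.897 -0.002]
[0.48635853 0.3389171  0.03442398]
shift [0.3546, -0.3191, -0.0245] turn [-0.0016, -0.0002, 0.1123] dist 0.478 ang 6.4deg
shift [0.5248, -0.6453, 0.1229] turn [-0.0388, 0.6623, 0.1076] dist 0.841 ang 38.5deg
```

Call:
send_rows:
  series:
    - [-1, [0.355, -0.319, -0.025], [0, 0, 0.11]]
    - [-1, [0.355, -0.319, -0.025], [0, 0, 0.11]]
    - [-1, [0.355, -0.319, -0.025], [0, 0, 0.11]]
    - [-1, [0.355, -0.319, -0.025], [0, 0, 0.11]]
    - [-1, [0.355, -0.319, -0.025], [0, 0, 0.11]]
    - [-1, [0.355, -0.319, -0.025], [0, 0, 0.11]]
    - [-1, [0.355, -0.319, -0.025], [0, 0, 0.11]]
    - [-1, [0.355, -0.319, -0.025], [0, 0, 0.11]]
    - [-1, [0.355, -0.319, -0.025], [0, 0, 0.11]]
    - [-1, [0.525, -0.645, 0.123], [-0.039, 0.662, 0.108]]
    - [-1, [0.525, -0.645, 0.123], [-0.039, 0.662, 0.108]]
    - [-1, [0.525, -0.645, 0.123], [-0.039, 0.662, 0.108]]
    - [-1, [0.525, -0.645, 0.123], [-0.039, 0.662, 0.108]]
    - [-1, [0.525, -0.645, 0.123], [-0.039, 0.662, 0.108]]
    - [-1, [0.525, -0.645, 0.123], [-0.039, 0.662, 0.108]]
    - [-1, [0.525, -0.645, 0.123], [-0.039, 0.662, 0.108]]
    - [-1, [0.525, -0.645, 0.123], [-0.039, 0.662, 0.108]]
    - [-1, [0.525, -0.645, 0.123], [-0.039, 0.662, 0.108]]
    - [-1, [0.525, -0.645, 0.123], [-0.039, 0.662, 0.108]]

```text
time: 2.0
ee_pos: [0.424, 0.2682, 0.1459]
ee_rot: [-0.049, 0.938, 0.162, 0.303]
ft_force: [0.6, -0.3, -0.6]
finger_gap: 0.0932
```

Run:
```python
from h import *
show()
bc=np.array([.4855,.3375]);by=np.radians(19.85)
Rb=lean(by,np.radians(38)); zt=Rb.apply([0,0,1])
g=np.r_[bc,.036]+zt*.002
cmd(g-zt*.1,Rb); cmd(g,Rb)
for n in("top","side"): grab(n,1)
crop("side",1,180,200,300,330,5,"pics/c4.png")
```

```text
t 2.00 pos [0.424  0.2682 0.1459] mill [-164.9  310.3  145.9] F [ 0.6 -0.3 -0.6] T [-0.08  0.26  0.  ] gap 0.0932 q [ 0.35  0.01  2.28 -0.04  0.23  1.61] zt [ 0.552  0.191 -0.812] yt [ 0.334 -0.943  0.006]
shift [-0.0021, -0.0446, 0.0384] turn [0.0082, 0.0398, -0.0015] dist 0.059 ang 2.3deg
shift [0.0019, -0.0454, 0.1383] turn [0.0082, 0.0398, -0.0015] dist 0.146 ang 2.3deg
```

View pics/side1.png

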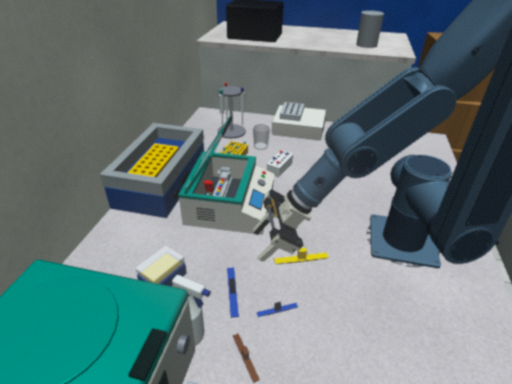

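Joint 5 sits at its lower limit (0.22), so this lean toward the robot can't be reached at the bench near this radius. The bar is the same both ways round, so I could grip it leaning the other way and turn it 180° on the way. I'll check that side for obstacles.

Run:
```python
from h import *
by=np.radians(19.85); RB=R.from_euler('z',by); B0=np.array([.4855,.3375,0])
for n in("top","side"):
    p,d=load(n,0); vv,uu=np.mgrid[:384,:512]; P=deproj(n,uu,vv,d).reshape(-1,3)
    m=(P[:,2]>.03)&(d.ravel()>0)&(P[:,0]>.4)&(P[:,0]<.85)&(P[:,1]>.2)&(P[:,1]<.6)
    L=RB.inv().apply(P[m]-B0)*1e3; 
    for z0,z1 in((30,60),(60,90),(90,130),(130,170),(170,230),(230,300)):
        k=(L[:,2]>=z0)&(L[:,2]<z1)
        # coarse occupancy list in bar frame, 40mm cells
        c=np.unique((L[k][:,:2]//40*40).astype(int),axis=0) if k.any() else []
        print(n,z0,z1,k.sum(),[tuple(map(int,x)) for x in c])
```

```text
top 30 60 533 [(-40, -40), (-40, 0), (-40, 160), (-40, 200), (0, -40), (0, 0), (40, 80), (40, 120), (80, 80), (80, 120), (80, 160), (80, 200), (120, -120), (120, -80), (120, 80), (160, -160), (160, -120), (160, -80), (160, -40), (160, 120), (200, -40), (200, 80), (200, 120), (240, 80), (280, 80), (320, 40), (320, 80), (360, 40), (400, 40)]
top 60 90 1193 [(40, 80), (40, 120), (80, 80), (80, 120), (80, 160), (80, 200), (120, -120), (120, -80), (120, 80), (120, 200), (160, -160), (160, -120), (160, -80), (160, -40), (160, 120), (200, -160), (200, -120), (200, -80), (200, -40), (200, 80), (200, 120), (240, -80), (240, -40), (240, 80), (280, 80), (320, 40), (320, 80), (360, 40), (400, 40)]
top 90 130 613 [(40, 80), (40, 120), (80, 80), (80, 120), (80, 160), (80, 200), (120, 80), (120, 120), (160, 120), (200, 80), (200, 120), (240, 80), (280, 80), (320, 40), (320, 80), (360, 40), (400, 40)]
top 130 170 730 [(40, 120), (80, 80), (80, 120), (80, 160), (80, 200), (120, 80), (120, 120), (160, 120), (200, 80), (200, 120), (240, 80), (280, 80), (320, 40), (320, 80), (360, 40), (400, 40)]
top 17
[... 925 characters left out ...]
0, -120), (160, -80), (160, -40), (200, -120), (200, -80), (200, -40), (200, 0), (240, -80), (240, -40)]
side 90 130 228 [(80, 80), (80, 120), (80, 160), (80, 200), (120, 200)]
side 130 170 307 [(40, 120), (80, 80), (80, 120), (80, 160), (80, 200), (120, 200)]
side 170 230 758 [(40, 120), (40, 160), (80, 80), (80, 120), (80, 160), (80, 200), (120, 80), (120, 120), (120, 200)]
side 230 300 4009 [(80, 160), (80, 200), (120, 120), (120, 160), (120, 200), (160, 120), (160, 160), (160, 200), (200, 120), (200, 160), (200, 200), (240, 80), (240, 120), (240, 160), (280, 80), (280, 120), (280, 160), (320, 80), (320, 120), (320, 160), (360, 40), (360, 80), (360, 120), (400, 40), (400, 80), (400, 120)]
```

The spray bottle stands right where the gripper body would go, at bar-frame x 40–120 and y 80–160. So I'll pick the bar upright and carry it to clear bench at about (0.50, 0.285). There I set it down turned so that the lean falls outside the arm's plane, and re-grip it leaning 33°.

Run:
```python
from h import *
by=np.radians(19.85); Rb=lean(by,0)
cmd([.4855,.3375,.120],Rb);cmd([.4855,.3375,.034],Rb)
```

```text
shift [0.051, -0.0444, 0.068] turn [0.0071, -0.6231, -0.0017] dist 0.096 ang 35.7deg
shift [0.0009, -0.0449, 0.1379] turn [0.0071, -0.6231, -0.0017] dist 0.145 ang 35.7deg
```

Call:
send_rows:
  series:
    - [-0.5, [0.051, -0.0444, 0.068], [0.007, -0.623, -0.002]]
    - [-0.5, [0.051, -0.0444, 0.068], [0.007, -0.623, -0.002]]
    - [-0.5, [0.051, -0.0444, 0.068], [0.007, -0.623, -0.002]]
    - [-0.5, [0.051, -0.0444, 0.068], [0.007, -0.623, -0.002]]
    - [-0.5, [0.051, -0.0444, 0.068], [0.007, -0.623, -0.002]]
    - [-0.5, [0.051, -0.0444, 0.068], [0.007, -0.623, -0.002]]

```text
time: 2.7
ee_pos: [0.4864, 0.3379, 0.1192]
ee_rot: [-0.002, 0.985, 0.173, -0.001]
ft_force: [0.2, -0.0, 0.1]
finger_gap: 0.0697
```

Run:
```python
from h import *
show()
by=np.radians(19.85); Rb=lean(by,0)
cmd([.4855,.3375,.034],Rb)
for n in ("side","top"): grab(n,2)
crop("side",2,190,230,290,330,6,"pics/c5.png")
crop("top",2,110,150,210,250,6,"pics/c6.png")
```

```text
t 2.70 pos [0.4864 0.3379 0.1192] mill [-98.1 375.7 119.2] F [ 0.2 -0.   0.1] T [-0.    0.    0.01] gap 0.0697 q [0.42 0.43 1.59 0.   1.13 1.64] zt [-0.002  0.003 -1.   ] yt [ 0.341 -0.94  -0.003]
shift [-0.0008, 0.0003, 0.0852] turn [-0.0034, 0.0014, 0.0018] dist 0.085 ang 0.2deg
```

View pics/c5.png

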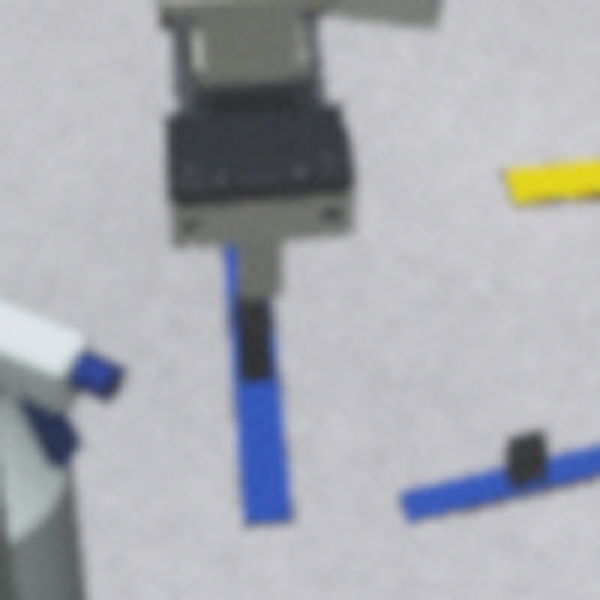

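View pics/c6.png

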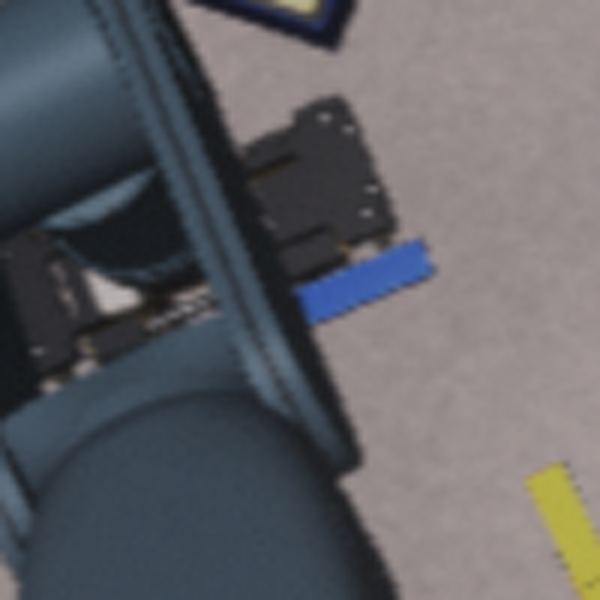

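The crops show the jaws straddling the black block of the large blue bar and aligned along it, with the side-view block at about (232,286). The bottle is clear to the left. I descend and grip.

Call:
send_rows:
  series:
    - [-0.5, [-0.0005, 0.0003, 0.03], [-0.003, 0.001, 0.002]]
    - [-0.5, [-0.0008, 0.0003, 0.06], [-0.003, 0.001, 0.002]]
    - [-0.5, [-0.0008, 0.0003, 0.078], [-0.003, 0.001, 0.002]]
    - [-0.5, [-0.0008, 0.0003, 0.085], [-0.003, 0.001, 0.002]]
    - [-0.5, [-0.0008, 0.0003, 0.085], [-0.003, 0.001, 0.002]]
    - [1, [-0.0008, 0.0003, 0.085], [-0.003, 0.001, 0.002]]
    - [1, [-0.0008, 0.0003, 0.085], [-0.003, 0.001, 0.002]]
    - [1, [-0.0008, 0.0003, 0.085], [-0.003, 0.001, 0.002]]
    - [1, [-0.0008, 0.0003, 0.085], [-0.003, 0.001, 0.002]]
    - [1, [-0.0008, 0.0003, 0.085], [-0.003, 0.001, 0.002]]
    - [1, [-0.0008, 0.0003, 0.085], [-0.003, 0.001, 0.002]]
    - [1, [-0.0008, 0.0003, 0.085], [-0.003, 0.001, 0.002]]
  grip_force: 35

```text
time: 4.0
ee_pos: [0.4841, 0.3368, 0.0345]
ee_rot: [0.0, 0.985, 0.172, 0.0]
ft_force: [0.2, -0.9, 2.0]
finger_gap: 0.0257
```

Run:
```python
from h import *
show()
psi=np.radians(72); 
cmd(env.get_state()['ee_pos']+[0,0,.07],rot(env.get_state()['ee_rot']))
cmd([.50,.285,.09],lean(psi,0)); 
cmd([.50,.285,.0345],lean(psi,0));
```

```text
t 4.00 pos [0.4841 0.3368 0.0345] mill [-100.5  374.8   34.5] F [ 0.2 -0.9  2. ] T [-0.11  0.07 -0.  ] gap 0.0257 q [ 0.42  0.53  1.67 -0.    0.94  1.65] zt [ 0.001 -0.001 -1.   ] yt [ 0.339 -0.941  0.001]
shift [0.0, 0.0001, -0.07] turn [0.0, 0.0, 0.0] dist 0.070 ang 0.0deg
shift [-0.0026, 0.0542, -0.0554] turn [0.0012, 0.0001, -0.9109] dist 0.078 ang 52.2deg
shift [-0.0026, 0.0542, 0.0001] turn [0.0012, 0.0001, -0.9109] dist 0.054 ang 52.2deg
```

Gripped, with the gap at 25.7 mm against a 26 mm block. Now I carry it to the clear spot.

Call:
send_rows:
  series:
    - [1, [0, 0, -0.03], [0, 0, 0]]
    - [1, [0, 0, -0.055], [0, 0, -0.1]]
    - [1, [-0.0026, 0.02, -0.06], [0, 0, -0.24]]
    - [1, [-0.0026, 0.04, -0.06], [0, 0, -0.38]]
    - [1, [-0.0026, 0.0542, -0.06], [0, 0, -0.52]]
    - [1, [-0.0026, 0.0542, -0.06], [0, 0, -0.66]]
    - [1, [-0.0026, 0.0542, -0.06], [0, 0, -0.8]]
    - [1, [-0.0026, 0.0542, -0.055], [0, 0, -0.911]]
    - [1, [-0.0026, 0.0542, -0.045], [0, 0, -0.911]]
    - [1, [-0.0026, 0.0542, -0.025], [0, 0, -0.911]]
    - [1, [-0.0026, 0.0542, -0.01], [0, 0, -0.911]]
    - [1, [-0.0026, 0.0542, -0.003], [0, 0, -0.911]]
    - [1, [-0.0026, 0.0542, 0.0], [0, 0, -0.911]]
    - [1, [-0.0026, 0.0542, 0.0], [0, 0, -0.911]]

```text
time: 5.4
ee_pos: [0.4997, 0.285, 0.0347]
ee_rot: [0.0, 0.809, 0.587, -0.0]
ft_force: [-0.0, -0.2, -1.6]
finger_gap: 0.0255
```

Run:
```python
from h import *
show()
s=env.get_state();print(s['joint_positions'])
G=s['ee_pos']-rot(s['ee_rot']).apply([0,0,.002]); print("grip",G)
Rt=lean(np.radians(72),np.radians(33)); P=np.r_[G[:2],.036]+Rt.apply([0,0,.002])
for a in (11,22,33):
    Rt=lean(np.radians(72),np.radians(a)); cmd(np.r_[G[:2],.036]+Rt.apply([0,0,.002]),Rt)
```

```text
t 5.40 pos [0.4997 0.285  0.0347] mill [-88.3 322.   34.7] F [-0.  -0.2 -1.6] T [-0.03 -0.13  0.  ] gap 0.0255 q [ 0.33  0.51  1.71 -0.    0.93  0.64] zt [ 0.    -0.001 -1.   ] yt [ 0.951 -0.31   0.   ]
[ 3.25144161e-01  5.08532646e-01  1.70638982e+00 -1.35752928e-03
  9.26879318e-01  6.41594551e-01]
grip [0.49968191 0.28497477 0.03672986]
shift [0.0004, -0.0, 0.0007] turn [0.0006, 0.193, -0.0014] dist 0.001 ang 11.1deg
shift [0.0008, -0.0, 0.0006] turn [0.0008, 0.385, -0.0014] dist 0.001 ang 22.1deg
shift [0.0011, -0.0, 0.0004] turn [0.0009, 0.577, -0.0013] dist 0.001 ang 33.1deg
```

Call:
send_rows:
  series:
    - [1, [0, 0, 0.001], [0, 0, 0]]
    - [1, [0, 0, 0.001], [0, 0, 0]]
    - [0.25, [0, 0, 0.001], [0, 0, 0]]
    - [0.25, [0, 0, 0.001], [0, 0, 0]]
    - [0.25, [0, 0, 0.001], [0, 0, 0]]
    - [0.25, [0.0004, 0, 0.0007], [0, 0.14, 0]]
    - [0.25, [0.0006, 0, 0.0007], [0, 0.28, 0]]
    - [0.25, [0.0008, 0, 0.0006], [0, 0.42, 0]]
    - [0.25, [0.0011, 0, 0.0004], [0.001, 0.577, -0.001]]
    - [0.25, [0.0011, 0, 0.0004], [0.001, 0.577, -0.001]]
    - [0.25, [0.0011, 0, 0.0004], [0.001, 0.577, -0.001]]

```text
time: 6.5
ee_pos: [0.4997, 0.2846, 0.0335]
ee_rot: [-0.168, 0.777, 0.562, 0.23]
ft_force: [-0.5, 0.2, -0.3]
finger_gap: 0.035
```

Run:
```python
from h import *
show()
Rt=lean(np.radians(72),np.radians(33)); cmd(np.r_[.4997,.2850,.036]+Rt.apply([0,0,.002]),Rt)
for n in ("side","top"): grab(n,3)
crop("side",3,170,200,290,320,6,"pics/c7.png")
```

```text
t 6.50 pos [0.4997 0.2846 0.0335] mill [-88.4 321.6  33.5] F [-0.5  0.2 -0.3] T [-0.25  0.01 -0.02] gap 0.0350 q [-0.02  0.45  2.05  0.95  0.7  -0.47] zt [ 0.17   0.519 -0.838] yt [ 0.95  -0.312 -0.001]
shift [0.0017, -0.0001, 0.0001] turn [0.0007, -0.0019, -0.0038] dist 0.002 ang 0.3deg
```

View pics/c7.png

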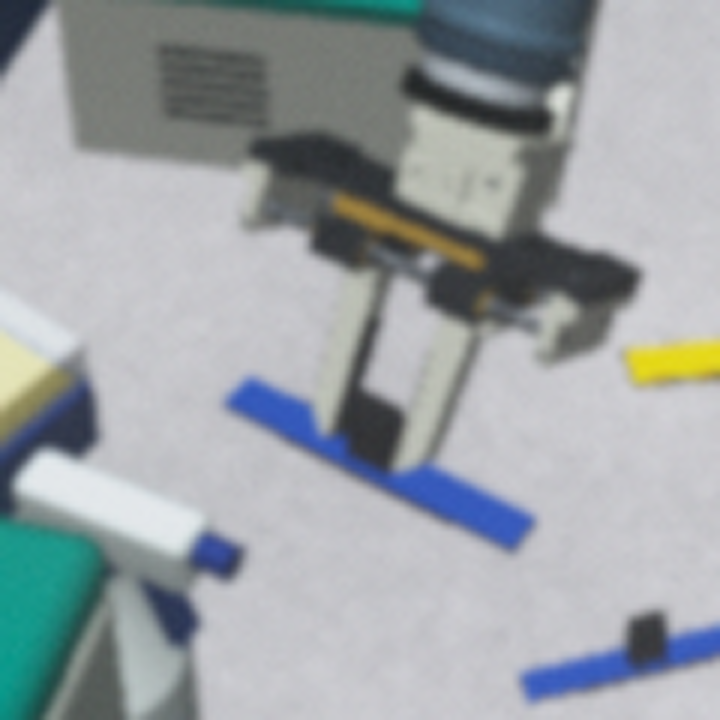

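The crop shows the bar flat on the bench, the gripper leaning about the bar's axis, and the block centred between the open fingers at side px (231,271). I'll fit a simple kinematic model so joint limits can be checked ahead.

```bash
cat > kin.py <<'E'
from h import *
from scipy.optimize import least_squares
D=[([-1.316,.259,1.536,0,1.348,-.203],[.24296,-.49285,.2348]),([.35,.01,2.28,-.04,.23,1.61],[.424,.2682,.1459]),([.42,.43,1.59,0,1.13,1.64],[.4864,.3379,.1192]),([.42,.53,1.67,0,.94,1.65],[.4841,.3368,.0345]),([.325,.5085,1.7064,-.0014,.9269,.6416],[.4997,.285,.0347]),([-.02,.45,2.05,.95,.70,-.47],[.4997,.2846,.0335])]
def fk(q,L):
    a0,dy,h,L2,a3,L3,Lt=L
    r1=R.from_euler('z',q[0]);r2=r1*R.from_euler('y',q[1]);r3=r2*R.from_euler('y',q[2])
    r5=r3*R.from_euler('z',q[3])*R.from_euler('y',q[4])
    return r1.apply([a0,dy,h])+r2.apply([0,0,L2])+r3.apply([a3,0,L3])+r5.apply([0,0,Lt]), r5*R.from_euler('z',q[5])
_f=least_squares(lambda L:np.concatenate([np.r_[fk(q,L)[0]-p,(L-[0,.11,.1,.5,0,.4,.3])*1e-3] for q,p in D]),[0,.11,.1,.5,0,.4,.3])
L=_f.x
def off():
    s=env.get_state(); return fk(s['joint_positions'],L)[1].inv()*rot(s['ee_rot'])
lo=np.array([-3.14,-.91,.19,-1.22,.22,-3.12]);hi=np.array([3.14,2.08,2.58,4.36,2.71,3.12])
def ik(P,Rt,q0,O_):
    def f(q):
        p,r=fk(q,L); return np.r_[(p-P)*5,((r*O_).inv()*Rt).as_rotvec(),(q-q0)*1e-4]
    s=least_squares(f,q0); return s.x,np.linalg.norm(s.fun[:6])
E
python3 - <<'E'
from kin import *
print(L.round(4),np.abs(_f.fun).max())
s=env.get_state(); O_=off();print(O_.as_rotvec().round(3))
q=s['joint_positions']; psi=np.radians(72)
P0=np.array([.4997,.2850,.036]); a=np.radians(33)
gh=M(25,16.5,127); Rm=lean(yaw,a); zm=Rm.apply([0,0,1])
print("insertion grip",gh)
wp=[("lift",P0+[0,0,.10],72),("v1",[.46,.24,.24],55),("v2",[.46,.10,.28],25),("app",gh-zm*.13,np.degrees(yaw)),("in60",gh-zm*.06,np.degrees(yaw)),("down",gh,np.degrees(yaw)),("home",M(25,0,127),np.degrees(yaw))]
for n,g,h in wp:
    Rt=lean(np.radians(h),a); P=np.asarray(g)+Rt.apply([0,0,.002])
    q,e=ik(P,Rt,q,O_); print(n,q.round(2),"err %.4f"%e, "OK" if ((q>lo)&(q<hi)).all() else "LIMIT")
    if n in("lift","v1","v2","app"): cmd(P,Rt)
E
```

```text
Traceback (most recent call last):
NameError: name '_f' is not defined
```

```bash
sed -i 's/_f\b/ff/g' kin.py
python3 - <<'E'
from kin import *
print(L.round(4),np.abs(ff.fun).max())
s=env.get_state(); O_=off();print(O_.as_rotvec().round(3))
q=s['joint_positions']; psi=np.radians(72)
P0=np.array([.4997,.2850,.036]); a=np.radians(33)
gh=M(25,16.5,127); Rm=lean(yaw,a); zm=Rm.apply([0,0,1])
print("insertion grip",gh)
wp=[("lift",P0+[0,0,.10],72),("v1",[.46,.24,.24],55),("v2",[.46,.10,.28],25),("app",gh-zm*.13,np.degrees(yaw)),("in60",gh-zm*.06,np.degrees(yaw)),("down",gh,np.degrees(yaw)),("home",M(25,0,127),np.degrees(yaw))]
for n,g,h in wp:
    Rt=lean(np.radians(h),a); P=np.asarray(g)+Rt.apply([0,0,.002])
    q,e=ik(P,Rt,q,O_); print(n,q.round(2),"err %.4f"%e, "OK" if ((q>lo)&(q<hi)).all() else "LIMIT")
    if n in("lift","v1","v2","app"): cmd(P,Rt)
E
```

```text
[5.000e-04 1.104e-01 2.246e-01 5.358e-01 6.290e-02 4.273e-01 3.509e-01] 0.003231132087210653
[-0.     0.     1.571]
insertion grip [ 0.632813   -0.01247161  0.127     ]
lift [-0.01  0.27  1.97  0.75  0.87 -0.18] err 0.0000 OK
shift [0.0557, -0.0004, -0.0838] turn [0.0002, 0.0004, -0.0033] dist 0.101 ang 0.2deg
v1 [-0.08 -0.04  2.02  0.62  0.94  0.22] err 0.0000 OK
shift [0.0659, -0.024, -0.2011] turn [-0.1613, 0.0007, 0.2456] dist 0.213 ang 16.8deg
v2 [-0.32 -0.25  2.08  0.49  0.93  0.59] err 0.0000 OK
shift [-0.0241, 0.0201, -0.3072] turn [-0.4464, 0.0011, 0.6848] dist 0.309 ang 46.8deg
app [-0.38 -0.01  2.01  0.39  0.66  0.87] err 0.0000 OK
shift [-0.1148, 0.1539, -0.3139] turn [-0.6481, 0.0014, 0.9958] dist 0.368 ang 68.1deg
in60 [-0.34  0.13  2.01  0.46  0.5   0.82] err 0.0000 OK
down [-0.31  0.27  2.    0.56  0.39  0.73] err 0.0000 OK
home [-0.34  0.27  1.99  0.59  0.4   0.67] err 0.0000 OK
```

Call:
send_rows:
  series:
    - [1, [0.0017, 0, 0.0], [0, 0, -0.003]]
    - [1, [0.0017, 0, 0.0], [0, 0, -0.003]]
    - [1, [0.0017, 0, 0.0], [0, 0, -0.003]]
    - [1, [0.0017, 0, 0.0], [0, 0, -0.003]]
    - [1, [0.0017, 0, 0.0], [0, 0, -0.003]]
    - [1, [0.018, 0, -0.025], [0, 0, -0.003]]
    - [1, [0.037, 0, -0.054], [0, 0, -0.003]]
    - [1, [0.0557, 0, -0.084], [0, 0, -0.003]]
    - [1, [0.06, -0.01, -0.12], [-0.06, 0, 0.08]]
    - [1, [0.063, -0.018, -0.16], [-0.11, 0, 0.16]]
    - [1, [0.066, -0.024, -0.201], [-0.16, 0, 0.246]]
    - [1, [0.04, -0.013, -0.23], [-0.23, 0, 0.35]]
    - [1, [0.015, 0, -0.26], [-0.3, 0, 0.46]]
    - [1, [-0.01, 0.01, -0.285], [-0.37, 0, 0.57]]
    - [1, [-0.024, 0.02, -0.307], [-0.446, 0.001, 0.685]]
    - [1, [-0.05, 0.055, -0.309], [-0.5, 0.001, 0.77]]
    - [1, [-0.075, 0.09, -0.311], [-0.56, 0.001, 0.86]]
    - [1, [-0.097, 0.125, -0.313], [-0.61, 0.001, 0.935]]
    - [1, [-0.1148, 0.1539, -0.314], [-0.648, 0.001, 0.996]]
    - [1, [-0.1148, 0.1539, -0.314], [-0.648, 0.001, 0.996]]
  grip_force: 40

```text
time: 8.6
ee_pos: [0.5643, -0.0186, 0.2328]
ee_rot: [-0.009, 0.959, 0.03, 0.283]
ft_force: [-0.4, 1.3, -1.6]
finger_gap: 0.0258
```

Run:
```python
from h import *
show()
for n in ("side","top"): grab(n,4)
crop("side",4,150,100,310,230,5,"pics/c8.png")
crop("top",4,200,90,340,210,5,"pics/c9.png")
```

```text
t 8.60 pos [ 0.5643 -0.0186  0.2328] mill [-43.8  14.8 232.8] F [-0.4  1.3 -1.6] T [0.02 0.39 0.02] gap 0.0258 q [-0.38 -0.01  2.    0.39  0.66  0.88] zt [ 0.541  0.034 -0.84 ] yt [ 0.063 -0.998 -0.   ]
```

View pics/c8.png

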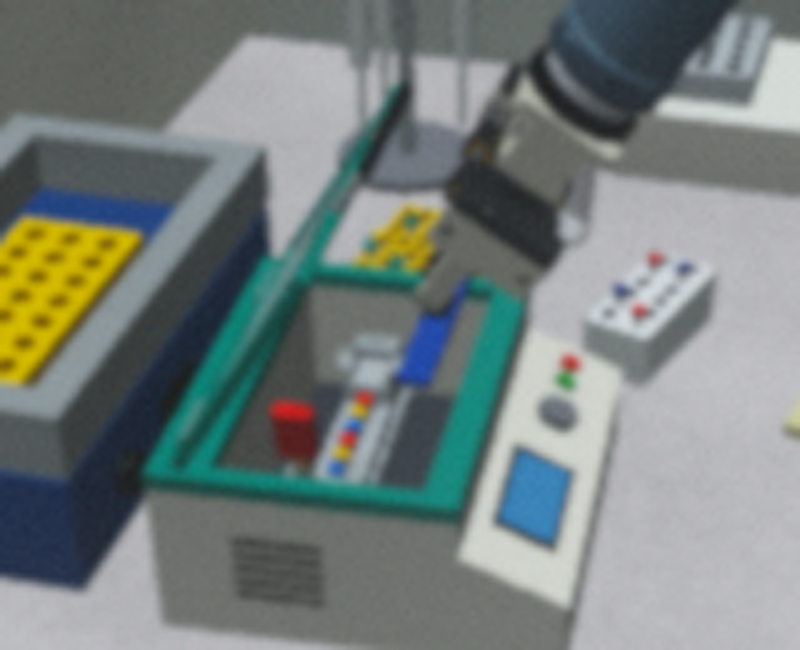

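View pics/c9.png

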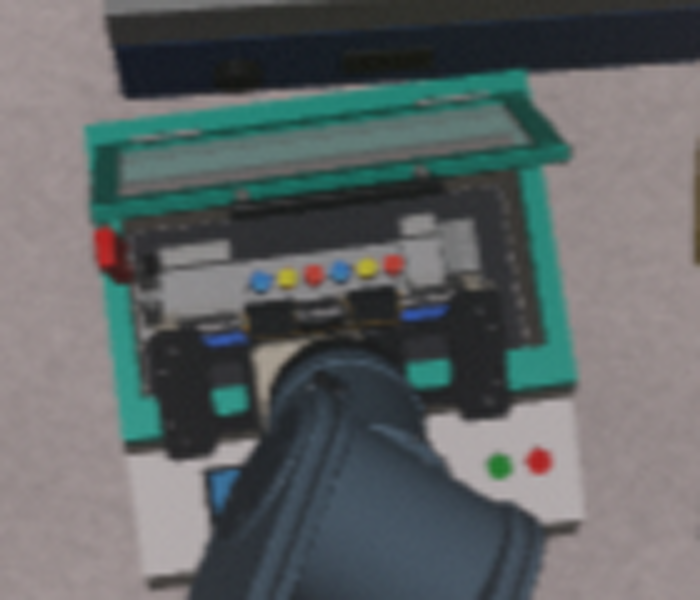

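The bar hangs level in front of the chamber, leaning as planned, with its near end at side px about (230–236,176). I'll check how it sits in the grip against the tool pose.

Run:
```python
from h import *
s=env.get_state(); G=toM(s['ee_pos']-rot(s['ee_rot']).apply([0,0,.002]))[0]; print("grip mill",G)
zt=G[2]-36+9
for n in("top","side"):
    p,d=load(n,4); hsv=cv2.cvtColor(p,cv2.COLOR_RGB2HSV); H,S,V=[hsv[...,i].astype(int) for i in range(3)]
    vv,uu=np.mgrid[:384,:512]; P=deproj(n,uu,vv,d); Q=toM(P.reshape(-1,3)).reshape(P.shape)
    b=(H>108)&(H<128)&(S>140)&(V>60)&(Q[...,2]>180)&(Q[...,2]<225)&(abs(Q[...,1])<130)&(abs(Q[...,0]+45)<40)
    W=toM(plane(n,uu,vv,zt/1e3).reshape(-1,3)).reshape(P.shape)
    print(n,b.sum(),"depth z",np.percentile(Q[b][:,2],[10,50,90]).round(1))
    for y0 in range(-90,120,15):
        k=b&(W[...,1]>=y0)&(W[...,1]<y0+15)
        if k.sum()>3: print(n,y0,k.sum(),"x %.1f..%.1f"%(W[k][:,0].min(),W[k][:,0].max()),"Qz med %.1f"%np.median(Q[k][:,2]),"ymax %.1f ymin %.1f"%(W[k][:,1].max(),W[k][:,1].min()))
```

```text
grip mill [-46.6388535   17.13826262 234.825228  ]
top 28 depth z [202.3 206.  209.2]
top -60 8 x -46.1..-41.3 Qz med 204.6 ymax -46.2 ymin -58.7
top -45 6 x -45.3..-41.5 Qz med 207.3 ymax -37.5 ymin -43.8
top 60 10 x -46.1..-41.5 Qz med 206.0 ymax 74.4 ymin 62.5
side 97 depth z [203.9 205.7 207.8]
side 15 8 x -53.7..-37.7 Qz med 207.8 ymax 28.7 ymin 19.6
side 30 14 x -54.1..-35.8 Qz med 205.2 ymax 44.7 ymin 32.2
side 45 18 x -53.3..-34.5 Qz med 206.3 ymax 59.9 ymin 45.3
side 60 16 x -54.4..-33.8 Qz med 205.3 ymax 74.6 ymin 62.1
side 75 17 x -52.9..-35.0 Qz med 205.7 ymax 88.7 ymin 75.2
side 90 17 x -54.0..-35.6 Qz med 205.7 ymax 104.5 ymin 91.3
```

Relative to the grip, the bar sits about +1.5 mm in x and centred in y, which agrees with the bench measurement. I allow for that and come down to 12 mm above the seat for a look.

Run:
```python
from kin import *
s=env.get_state(); q=s['joint_positions'];O_=off()
a=np.radians(33);Rt=lean(yaw,a);z=Rt.apply([0,0,1])
for n,g in(("d60",M(23.5,16.5,139)-z*.05),("hover",M(23.5,16.5,139))):
    P=g+z*.002; q,e=ik(P,Rt,q,O_);print(n,q.round(2),e); cmd(P,Rt)
```

```text
d60 [-0.33  0.14  2.    0.45  0.51  0.83] 3.871861119689599e-09
shift [0.0069, 0.0008, 0.0685] turn [-0.0018, 0.0033, 0.0002] dist 0.069 ang 0.2deg
hover [-0.31  0.25  1.99  0.52  0.41  0.77] 5.583125592273436e-09
shift [0.007, 0.0009, 0.1185] turn [-0.0018, 0.0033, 0.0002] dist 0.119 ang 0.2deg
```

Call:
send_rows:
  series:
    - [1, [0.007, 0.001, 0.025], [-0.002, 0.003, 0]]
    - [1, [0.007, 0.001, 0.05], [-0.002, 0.003, 0]]
    - [1, [0.007, 0.001, 0.075], [-0.002, 0.003, 0]]
    - [1, [0.007, 0.001, 0.1], [-0.002, 0.003, 0]]
    - [1, [0.007, 0.001, 0.113], [-0.002, 0.003, 0]]
    - [1, [0.007, 0.001, 0.1185], [-0.002, 0.003, 0]]
    - [1, [0.007, 0.001, 0.1185], [-0.002, 0.003, 0]]

```text
time: 9.4
ee_pos: [0.632, -0.0121, 0.1372]
ee_rot: [-0.01, 0.958, 0.032, 0.283]
ft_force: [-0.8, 0.0, -0.9]
finger_gap: 0.0257
```

Run:
```python
from h import *
show()
for n in ("side","top"): grab(n,5)
crop("side",5,185,140,265,210,8,"pics/c10.png")
crop("top",5,210,110,310,180,7,"pics/c11.png")
```

```text
t 9.40 pos [ 0.632  -0.0121  0.1372] mill [ 24.2  16.9 137.2] F [-0.8  0.  -0.9] T [-0.03  0.37 -0.03] gap 0.0257 q [-0.31  0.25  1.99  0.52  0.42  0.77] zt [ 0.543  0.036 -0.839] yt [ 0.066 -0.998 -0.   ]
```

View pics/c10.png

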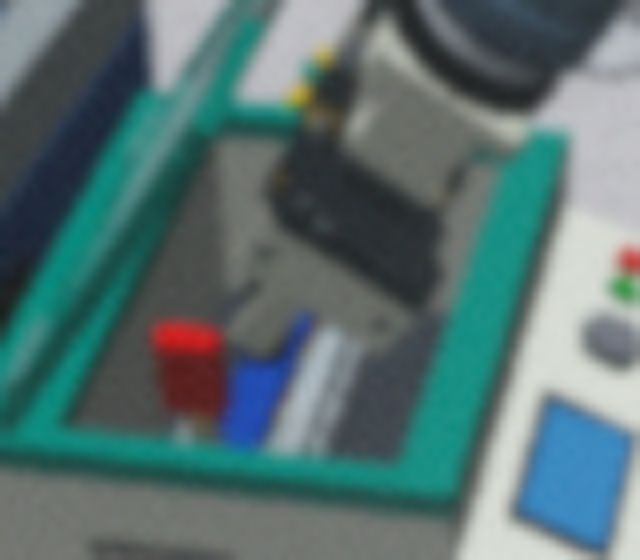

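View pics/c11.png

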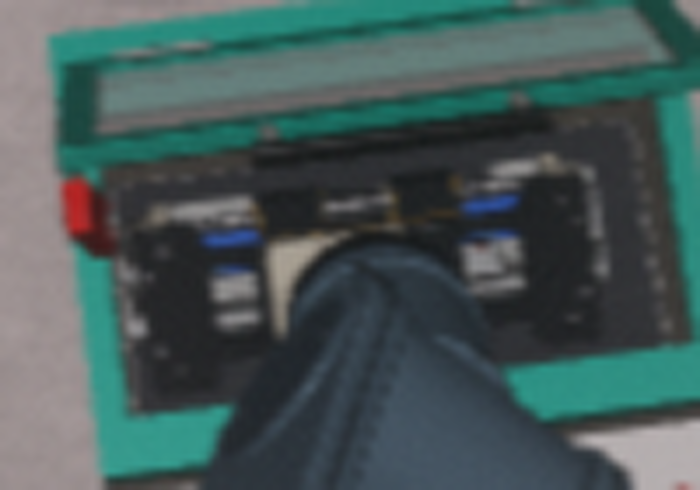

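Both crops show the bar over the seat between the supports, free of the lever and the lid. I'll measure its x and y here.

Run:
```python
from h import *
zt=112.
for n in("top","side"):
    p,d=load(n,5); hsv=cv2.cvtColor(p,cv2.COLOR_RGB2HSV); H,S,V=[hsv[...,i].astype(int) for i in range(3)]
    vv,uu=np.mgrid[:384,:512]; P=deproj(n,uu,vv,d)
    W=toM(plane(n,uu,vv,zt/1e3).reshape(-1,3)).reshape(P.shape)
    b=(H>108)&(H<128)&(S>120)&(V>50)&(abs(W[...,1]-10)<110)&(abs(W[...,0]-25)<35)
    for y0 in range(-90,120,10):
        k=b&(W[...,1]>=y0)&(W[...,1]<y0+10)
        if k.sum()>3: print(n,y0,k.sum(),"x %.1f..%.1f"%(W[k][:,0].min(),W[k][:,0].max()),"ymax %.1f ymin %.1f"%(W[k][:,1].max(),W[k][:,1].min()))
    # saddle/keeper light metal: front cheek edge in side view
    g=(S<45)&(V>120)&(abs(W[...,0]-25)<40)&(W[...,1]>30)&(W[...,1]<110)
    W2=toM(plane(n,uu,vv,.103).reshape(-1,3)).reshape(P.shape)
    for y0 in range(40,110,10):
        k=g&(W2[...,1]>=y0)&(W2[...,1]<y0+10)
        if k.any(): print(n,"metal",y0,np.sort(W2[k][:,0]).round(0)[[0,-1]])
```

```text
top -60 8 x 14.1..31.2 ymax -51.5 ymin -58.2
top -50 12 x 14.9..32.5 ymax -40.2 ymin -49.6
top -40 4 x 16.6..30.1 ymax -35.9 ymin -39.0
top 60 7 x 14.4..31.1 ymax 69.0 ymin 62.4
top 70 10 x 14.9..32.4 ymax 78.8 ymin 70.7
top metal 40 [ 8. 24.]
top metal 50 [-8. 25.]
top metal 60 [-6. 47.]
top metal 70 [-6. 49.]
top metal 80 [46. 50.]
top metal 90 [47. 47.]
side 20 7 x 13.2..26.6 ymax 29.6 ymin 21.3
side 30 11 x 13.8..35.3 ymax 39.8 ymin 30.3
side 40 12 x 12.4..33.8 ymax 48.6 ymin 40.4
side 50 12 x 13.0..30.9 ymax 59.7 ymin 51.1
side 60 10 x 13.5..32.8 ymax 69.5 ymin 60.4
side 70 10 x 12.2..29.9 ymax 79.7 ymin 70.1
side 80 4 x 17.4..27.1 ymax 82.2 ymin 80.4
side metal 40 [-8. 13.]
side metal 50 [-10.  14.]
side metal 60 [-10.  12.]
side metal 70 [-0.  6.]
```

The bar's centre is at x about 24.5, within the cheeks' ±2 mm. I lower it straight down to contact.

Call:
send_rows:
  series:
    - [1, [-0.002, 0, 0.0034], [0, 0, 0]]
    - [1, [-0.0038, 0, 0.0059], [0, 0, 0]]
    - [1, [-0.0049, 0, 0.0077], [0, 0, 0]]
    - [1, [-0.0054, 0, 0.0085], [0, 0, 0]]
    - [1, [-0.0059, 0, 0.0092], [0, 0, 0]]
    - [1, [-0.0059, 0, 0.0092], [0, 0, 0]]

```text
time: 10.1
ee_pos: [0.6328, -0.0126, 0.1288]
ee_rot: [-0.009, 0.958, 0.032, 0.285]
ft_force: [-6.0, -0.5, 8.3]
finger_gap: 0.0259
```

Run:
```python
from h import *
show();show()
```

```text
t 10.10 pos [ 0.6328 -0.0126  0.1288] mill [ 25.   16.4 128.8] F [-6.  -0.5  8.3] T [0.41 0.53 0.26] gap 0.0259 q [-0.31  0.26  2.    0.55  0.39  0.73] zt [ 0.546  0.035 -0.837] yt [ 0.066 -0.998  0.001]
t 10.10 pos [ 0.6328 -0.0126  0.1288] mill [ 25.   16.4 128.8] F [-6.  -0.5  8.3] T [0.41 0.53 0.26] gap 0.0259 q [-0.31  0.26  2.    0.55  0.39  0.73] zt [ 0.546  0.035 -0.837] yt [ 0.066 -0.998  0.001]
```

Contact came about 3 mm high, with the bar being pushed to -x at the saddle end. So it is riding the rear cheek's flare. I ease it 2 mm to the front while lowering.

Call:
send_rows:
  series:
    - [1, [-0.0008, 0, -0.001], [0, 0, 0]]
    - [1, [-0.0017, 0, -0.0011], [0, 0, 0]]
    - [1, [-0.0017, 0, -0.0011], [0, 0, 0]]
    - [1, [-0.0022, 0, -0.0002], [0, 0, 0]]
    - [1, [-0.0027, 0, 0.0005], [0, 0, 0]]
    - [1, [-0.0027, 0, 0.0005], [0, 0, 0]]

```text
time: 10.7
ee_pos: [0.6315, -0.0129, 0.1285]
ee_rot: [-0.009, 0.958, 0.032, 0.286]
ft_force: [-8.4, -1.7, 12.7]
finger_gap: 0.0256
```

Run:
```python
from h import *
show()
for n in ("side","top"): grab(n,6)
show()
crop("side",6,185,140,265,210,8,"pics/c12.png")
```

```text
t 10.70 pos [ 0.6315 -0.0129  0.1285] mill [ 23.6  16.2 128.5] F [-8.4 -1.7 12.7] T [0.55 0.56 0.31] gap 0.0256 q [-0.31  0.26  2.    0.56  0.39  0.72] zt [ 0.548  0.035 -0.836] yt [ 0.066 -0.998  0.001]
t 10.80 pos [ 0.6315 -0.0129  0.1286] mill [ 23.6  16.1 128.6] F [-8.4 -0.7 13.6] T [0.58 0.55 0.34] gap 0.0258 q [-0.31  0.26  2.    0.56  0.39  0.72] zt [ 0.548  0.035 -0.836] yt [ 0.066 -0.998  0.001]
```

View pics/c12.png

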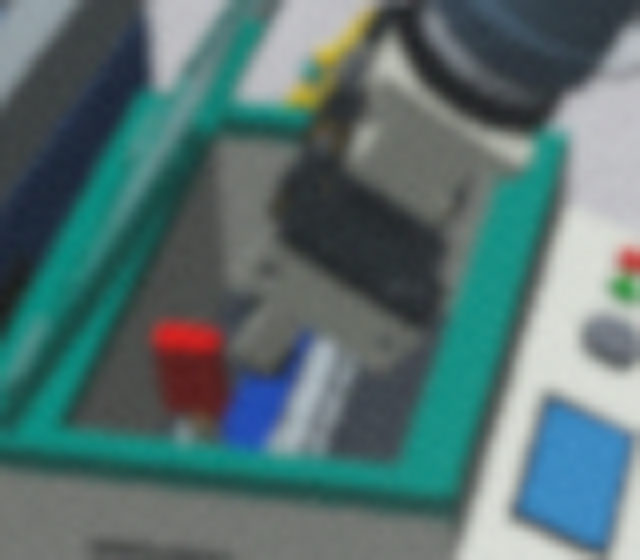

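Run:
```python
from h import *
s=env.get_state(); G=toM(s['ee_pos']-rot(s['ee_rot']).apply([0,0,.002]))[0]; print("grip mill",G.round(1))
zt=G[2]-27
for n in("top","side"):
    p,d=load(n,6); hsv=cv2.cvtColor(p,cv2.COLOR_RGB2HSV); H,S,V=[hsv[...,i].astype(int) for i in range(3)]
    vv,uu=np.mgrid[:384,:512]; P=deproj(n,uu,vv,d);Q=toM(P.reshape(-1,3)).reshape(P.shape)
    W=toM(plane(n,uu,vv,zt/1e3).reshape(-1,3)).reshape(P.shape)
    b=(H>108)&(H<128)&(S>120)&(V>50)&(abs(W[...,1]-10)<110)&(abs(W[...,0]-25)<35)
    for y0 in range(-90,120,10):
        k=b&(W[...,1]>=y0)&(W[...,1]<y0+10)
        if k.sum()>3: print(n,y0,k.sum(),"x %.1f..%.1f"%(W[k][:,0].min(),W[k][:,0].max()),"Qz %.1f"%np.median(Q[k][:,2]),"ymax %.1f"%W[k][:,1].max())
crop("top",6,225,120,300,165,10,"pics/c13.png")
```

```text
grip mill [ 22.5  16.2 130.2]
top -60 8 x 23.7..30.7 Qz 104.2 ymax -51.2
top -50 6 x 24.6..28.7 Qz 100.9 ymax -41.8
top 60 9 x 23.6..30.6 Qz 104.6 ymax 69.9
top 70 6 x 24.5..28.6 Qz 102.2 ymax 79.3
side 20 8 x 13.6..30.5 Qz 102.8 ymax 29.9
side 30 10 x 14.2..35.8 Qz 101.4 ymax 39.4
side 40 12 x 12.8..34.3 Qz 101.2 ymax 48.2
side 50 14 x 13.4..34.8 Qz 102.5 ymax 59.9
side 60 10 x 14.0..31.9 Qz 102.4 ymax 69.7
```

View pics/c13.png

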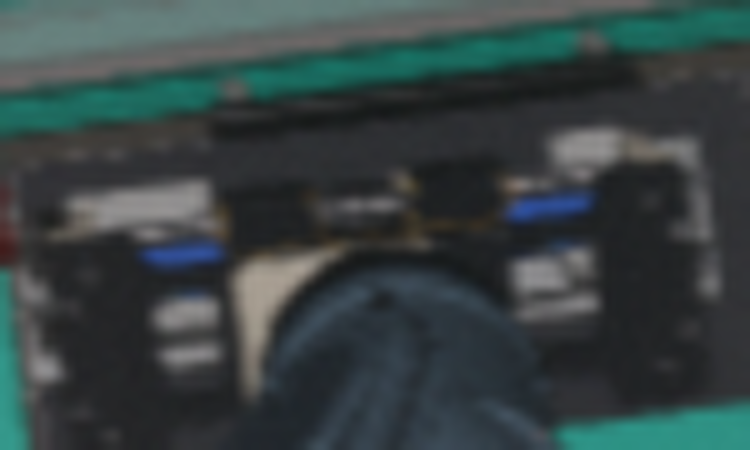

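The contact height (+3 mm) and its lever arm (y about 60) both match the rubber strip's end resting on the saddle's inner edge. At this shift the strip reaches y 66 and the saddle starts at y 60. I'll relieve the load and open a little so the -y end settles on the keeper floor. Then I push the block toward -y with the open finger.

Call:
send_rows:
  series:
    - [1, [0.001, 0, -0.0016], [0, 0, 0]]
    - [1, [0.001, 0, -0.0016], [0, 0, 0]]
    - [0.3, [0.001, 0, -0.0016], [0, 0, 0]]
    - [0.3, [0.001, 0, -0.0016], [0, 0, 0]]
    - [0.3, [0.001, 0, -0.0016], [0, 0, 0]]
    - [0.3, [0.001, 0, -0.0016], [0, 0, 0]]

```text
time: 11.4
ee_pos: [0.6314, -0.0129, 0.1303]
ee_rot: [-0.009, 0.958, 0.032, 0.286]
ft_force: [-1.5, -0.4, -0.1]
finger_gap: 0.0326
```

Run:
```python
from h import *
show()
for n in ("side",): grab(n,7)
zt=103
for n in("side",):
    p,d=load(n,7); hsv=cv2.cvtColor(p,cv2.COLOR_RGB2HSV); H,S,V=[hsv[...,i].astype(int) for i in range(3)]
    vv,uu=np.mgrid[:384,:512]; P=deproj(n,uu,vv,d);Q=toM(P.reshape(-1,3)).reshape(P.shape)
    W=toM(plane(n,uu,vv,zt/1e3).reshape(-1,3)).reshape(P.shape)
    b=(H>108)&(H<128)&(S>120)&(V>50)&(abs(W[...,1]-10)<110)&(abs(W[...,0]-25)<35)
    for y0 in range(-90,120,10):
        k=b&(W[...,1]>=y0)&(W[...,1]<y0+10)
        if k.sum()>3: print(n,y0,k.sum(),"x %.1f..%.1f"%(W[k][:,0].min(),W[k][:,0].max()),"Qz %.1f"%np.median(Q[k][:,2]),"ymax %.1f"%W[k][:,1].max())
crop("side",7,190,150,260,210,9,"pics/c14.png")
```

```text
t 11.40 pos [ 0.6314 -0.0129  0.1303] mill [ 23.6  16.2 130.3] F [-1.5 -0.4 -0.1] T [-0.    0.29 -0.03] gap 0.0326 q [-0.31  0.25  2.    0.56  0.39  0.73] zt [ 0.548  0.035 -0.836] yt [ 0.066 -0.998  0.001]
side 20 8 x 13.7..30.6 Qz 103.8 ymax 29.6
side 30 10 x 14.3..34.0 Qz 100.9 ymax 39.7
side 40 11 x 12.9..34.4 Qz 101.9 ymax 47.9
side 50 14 x 13.5..34.9 Qz 101.3 ymax 59.6
side 60 11 x 14.1..32.0 Qz 101.7 ymax 70.0
```

View pics/c14.png

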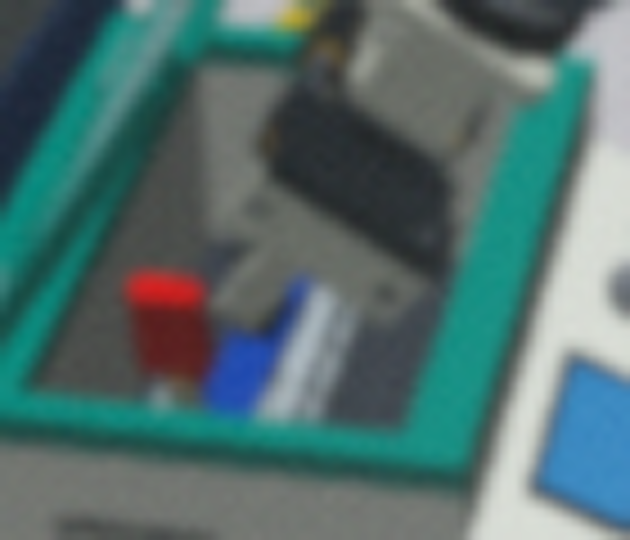

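The bar lies in place between the cheeks, at x about 25 with no lateral load. I push it to -y.

Call:
send_rows:
  series:
    - [0.3, [0, 0.002, 0], [0, 0, 0]]
    - [0.3, [0, 0.004, 0], [0, 0, 0]]
    - [0.3, [0, 0.0055, 0], [0, 0, 0]]
    - [0.3, [0, 0.007, 0], [0, 0, 0]]
    - [0.3, [0, 0.0085, 0], [0, 0, 0]]
    - [0.3, [0, 0.01, 0], [0, 0, 0]]
    - [0.3, [0, 0.0115, 0], [0, 0, 0]]
    - [0.3, [0, 0.013, 0], [0, 0, 0]]
    - [0.3, [0, 0.0145, 0], [0, 0, 0]]
    - [0.3, [0, 0.0155, 0], [0, 0, 0]]
    - [0.3, [0, 0.0155, 0], [0, 0, 0]]

```text
time: 12.55
ee_pos: [0.6326, -0.0286, 0.1304]
ee_rot: [-0.009, 0.958, 0.032, 0.286]
ft_force: [-0.8, 0.2, 0.1]
finger_gap: 0.0327
```

```bash
cat > barz.py <<'E'
from h import *
def bar(tag,zt,ns=("side","top")):
    for n in ns:
        p,d=load(n,tag); hsv=cv2.cvtColor(p,cv2.COLOR_RGB2HSV); H,S,V=[hsv[...,i].astype(int) for i in range(3)]
        vv,uu=np.mgrid[:384,:512]; P=deproj(n,uu,vv,d);Q=toM(P.reshape(-1,3)).reshape(P.shape)
        W=toM(plane(n,uu,vv,zt/1e3).reshape(-1,3)).reshape(P.shape)
        b=(H>108)&(H<128)&(S>120)&(V>50)&(abs(W[...,1]-10)<110)&(abs(W[...,0]-25)<35)
        for y0 in range(-90,120,10):
            k=b&(W[...,1]>=y0)&(W[...,1]<y0+10)
            if k.sum()>3: print(n,y0,k.sum(),"x %.1f..%.1f"%(W[k][:,0].min(),W[k][:,0].max()),"Qz %.1f"%np.median(Q[k][:,2]),"y %.1f..%.1f"%(W[k][:,1].min(),W[k][:,1].max()))
E
python3 - <<'E'
from barz import *
show()
grab("side",8);grab("top",8)
bar(8,100)
crop("side",8,190,150,260,210,9,"pics/c15.png")
E
```

```text
t 12.55 pos [ 0.6326 -0.0286  0.1304] mill [ 23.7   0.4 130.4] F [-0.8  0.2  0.1] T [ 0.01  0.25 -0.02] gap 0.0327 q [-0.35  0.26  2.    0.58  0.41  0.68] zt [ 0.548  0.035 -0.836] yt [ 0.066 -0.998  0.002]
side -30 5 x 12.2..19.2 Qz 98.5 y -27.9..-20.4
side 10 13 x 14.1..34.7 Qz 101.4 y 10.1..19.8
side 20 11 x 13.4..36.6 Qz 97.8 y 20.4..29.4
side 30 11 x 15.4..35.6 Qz 97.7 y 30.1..38.3
side 40 13 x 14.0..34.2 Qz 99.0 y 40.2..49.5
side 50 10 x 14.6..34.6 Qz 99.1 y 52.0..59.4
side 60 9 x 15.2..33.2 Qz 99.5 y 60.0..66.7
top -70 7 x 26.3..32.8 Qz 98.9 y -68.6..-61.4
top 50 7 x 25.8..30.3 Qz 102.1 y 50.2..59.6
top 60 4 x 27.1..31.2 Qz 163.8 y 60.1..65.9
```

View pics/c15.png

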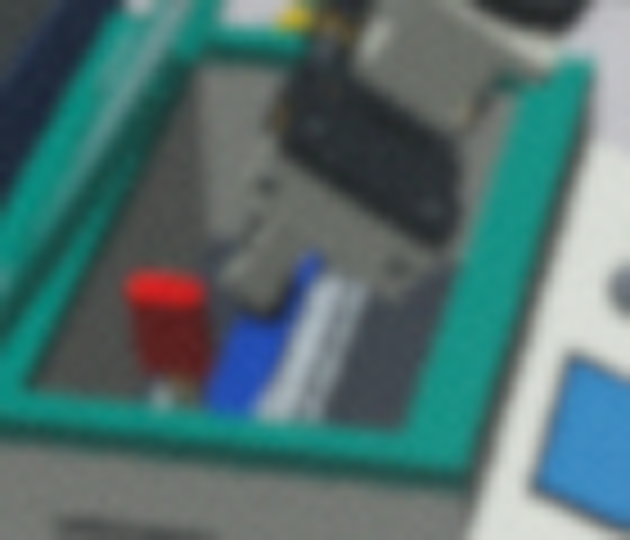

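The bar has dropped 3 mm onto its seat (top at about 98.5–100 against 101.5–103 before), with about 4 mm left to go. I re-grip it and slide it to the stop by feel.

Call:
send_rows:
  series:
    - [0.3, [0, -0.0033, 0.001], [0, 0, 0]]
    - [0.3, [-0.0004, -0.0033, 0.0033], [0, 0, 0]]
    - [0.3, [-0.0004, -0.0033, 0.0033], [0, 0, 0]]
    - [1, [-0.0004, -0.0033, 0.0033], [0, 0, 0]]
    - [1, [-0.0004, -0.0033, 0.0033], [0, 0, 0]]
    - [1, [-0.0004, -0.0033, 0.0033], [0, 0, 0]]
    - [1, [-0.0004, -0.0023, 0.0033], [0, 0, 0]]
    - [1, [-0.0004, -0.0013, 0.0033], [0, 0, 0]]
    - [1, [-0.0004, -0.0003, 0.0033], [0, 0, 0]]
    - [1, [-0.0004, 0.0, 0.0033], [0, 0, 0]]
  grip_force: 25

```text
time: 13.65
ee_pos: [0.634, -0.0286, 0.1274]
ee_rot: [-0.009, 0.958, 0.032, 0.286]
ft_force: [-0.5, -0.1, -0.7]
finger_gap: 0.0257
```

Run:
```python
from h import *
show()
```

```text
t 13.65 pos [ 0.634  -0.0286  0.1274] mill [ 25.2   0.3 127.4] F [-0.5 -0.1 -0.7] T [0.08 0.36 0.04] gap 0.0257 q [-0.34  0.27  2.    0.59  0.4   0.67] zt [ 0.548  0.035 -0.836] yt [ 0.065 -0.998  0.002]
```

Call:
send_rows:
  series:
    - [1, [0, 0.0007, 0], [0, 0, 0]]
    - [1, [0, 0.0014, 0], [0, 0, 0]]
    - [1, [0, 0.002, 0], [0, 0, 0]]

```text
time: 13.95
ee_pos: [0.6338, -0.0289, 0.1275]
ee_rot: [-0.01, 0.958, 0.032, 0.286]
ft_force: [-0.1, 9.5, 2.4]
finger_gap: 0.0257
```

The stop was met at mill y about 0 with 9.5 N, as predicted. I release and look.

Call:
send_rows:
  series:
    - [1, [0, 0, 0], [0, 0, 0]]
    - [0.2, [0, 0, 0], [0, 0, 0]]
    - [0.2, [0, 0, 0], [0, 0, 0]]
    - [0.2, [0, 0, 0], [0, 0, 0]]
    - [0.2, [0, 0, 0], [0, 0, 0]]
    - [0.2, [0, 0, -0.02], [0, 0, 0]]
    - [0.2, [0, 0, -0.06], [0, 0, 0]]
    - [0.2, [0, 0, -0.1], [0, 0, 0]]
    - [0.2, [0, 0, -0.15], [0, 0, 0]]
    - [0.2, [0, 0, -0.17], [0, 0, 0]]

```text
time: 14.95
ee_pos: [0.5404, -0.0358, 0.2738]
ee_rot: [-0.009, 0.957, 0.032, 0.288]
ft_force: [0.4, -0.6, -0.6]
finger_gap: 0.0369
```

Run:
```python
from barz import *
show()
grab("side",9);grab("top",9)
bar(9,100)
crop("side",9,185,140,265,210,8,"pics/c16.png")
crop("top",9,210,100,320,180,7,"pics/c17.png")
```

```text
t 14.95 pos [ 0.5404 -0.0358  0.2738] mill [-68.8  -0.7 273.8] F [ 0.4 -0.6 -0.6] T [-0.04  0.27 -0.09] gap 0.0369 q [-0.46 -0.1   1.98  0.4   0.78  0.82] zt [ 0.551  0.035 -0.834] yt [ 0.067 -0.998  0.002]
side -80 6 x 18.9..33.3 Qz 99.1 y -77.2..-70.0
side -70 5 x 17.4..31.7 Qz 98.6 y -66.3..-63.6
side -60 10 x 14.4..30.2 Qz 99.5 y -59.9..-50.8
side -50 7 x 11.6..27.2 Qz 99.0 y -47.2..-40.2
side -40 7 x 13.6..25.7 Qz 99.8 y -39.6..-32.0
side -30 6 x 12.2..22.7 Qz 99.9 y -27.9..-20.4
side -20 4 x 12.9..21.3 Qz 104.1 y -19.8..-13.7
side -10 4 x 13.5..18.4 Qz 98.3 y -8.3..-1.7
side 0 6 x 15.5..32.7 Qz 105.7 y 4.2..7.5
side 10 14 x 12.7..34.7 Qz 99.9 y 10.1..19.8
side 20 10 x 13.4..35.1 Qz 97.9 y 22.4..29.4
side 30 10 x 15.4..33.7 Qz 99.7 y 30.1..37.7
side 40 14 x 12.6..34.2 Qz 100.0 y 40.2..49.5
side 50 10 x 14.6..34.6 Qz 98.8 y 52.0..59.4
side 60 9 x 15.2..33.2 Qz 98.8 y 60.0..66.7
top -80 4 x 22.6..32.4 Qz 102.1 y -71.8..-70.3
top -70 19 x 16.0..33.7 Qz 99.2 y -69.8..-60.4
top -60 19 x 14.5..31.7 Qz 96.5 y -59.9..-50.1
top -50 20 x 12.9..33.0 Qz 98.8 y -49.3..-40.2
top -40 20 x 13.8..34.3 Qz 99.8 y -39.9..-30.8
top -30 20 x 15.1..32.7 Qz 100.1 y -30.0..-20.1
top -20 19 x 13.1..33.6 Qz 102.5 y -19.6..-11.5
top -10 5 x 14.4..18.1 Qz 103.5 y -8.9..-2.1
top 0 4 x 13.2..16.5 Qz 99.4 y 1.0..7.7
top 10 18 x 13.7..31.3 Qz 99.6 y 10.4..19.8
top 20 20 x 12.5..32.6 Qz 98.6 y 20.2..29.6
top 30 22 x 13.0..33.9 Qz 97.7 y 30.0..39.4
top 40 19 x 14.7..32.3 Qz 99.9 y 40.4..49.8
top 50 20 x 13.1..33.2 Qz 97.9 y 50.2..59.6
top 60 20 x 14.0..31.6 Qz 98.9 y 60.1..69.9
top 70 19 x 15.3..32.9 Qz 97.5 y 70.3..79.7
top 80 7 x 16.6..33.3 Qz 100.2 y 80.1..83.2
```

View pics/c16.png

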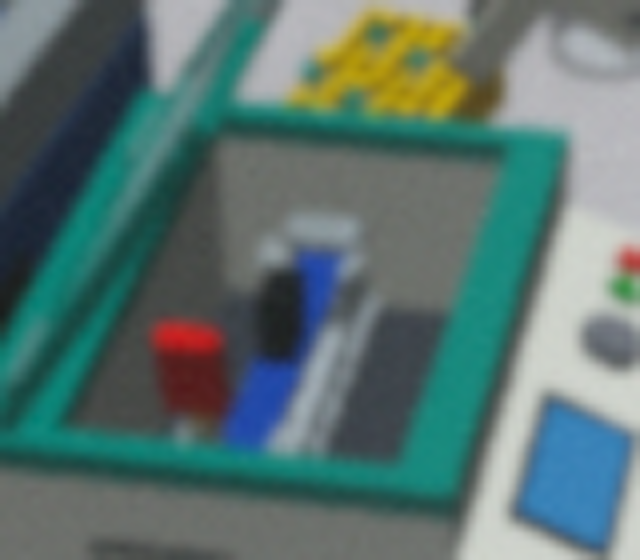

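View pics/c17.png

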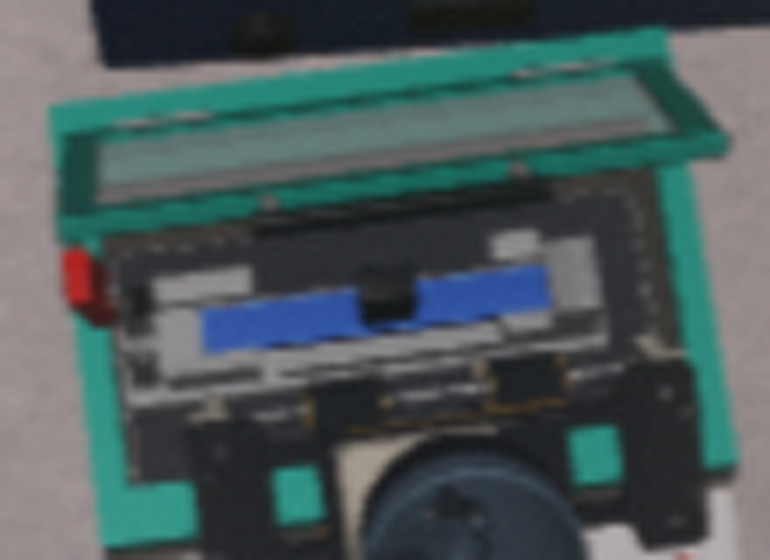

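The bar is seated. Its +y end is at y about 84.8 (85 expected), it is level at z about 99–100, and its -y end disappears under the keeper roof at y -72. Next I plan the clamp press and check joint limits and lid clearance for several leans and headings.

```bash
cat > clampplan.py <<'E'
from kin import *
def corner(th,s): return np.array([112-s*np.cos(th)+10*np.sin(th),114+s*np.sin(th)+10*np.cos(th)])
def tcp(th,s,a,psi,w=17,xc=22):
    """TCP (world), so that fingertip's low edge -y corner is at the corner point, mill x = xc"""
    Rt=lean(yaw+psi,a); cy,cz=corner(th,s)
    off_=np.array([-.0075,.0,.017])   # tool frame: lowest edge centre
    e=Rt.apply(off_)
    return M(xc,cy+w,cz)-e, Rt
E
python3 - <<'E'
from clampplan import *
q0=env.get_state()['joint_positions'];O_=off()
for a,psi in((33,0),(38,0),(42,0),(45,0),(40,-.25),(40,.25),(40,-.5),(42,.5)):
    q=q0;out=[]
    for th,s,dy in((1.75,62,35),(1.75,62,8),(1.4,64,0),(1.0,68,0),(.6,74,0),(.2,80,0),(0,83,0)):
        P,Rt=tcp(th,s,np.radians(a),psi); P=P+RM.apply([0,dy/1e3,0])
        q,e=ik(P,Rt,q,O_); out.append("%.2f/%.2f%s"%(q[4],q[3],"" if ((q>lo)&(q<hi)).all() and e<1e-3 else "!"))
    print(a,psi,out)
    # lid clearance at start: body box corners
    P,Rt=tcp(1.75,62,np.radians(a),psi)
    m=1e9
    for L_ in range(67,260,6):
        for bx in(-37.5,37.5):
            for b in np.linspace(-94,94,25):
                X=toM(P+Rt.apply(np.array([bx,b,-L_])/1e3))[0]
                if abs(X[1])<138:
                    d=np.array([X[0]-100,X[2]-141]); u=np.array([-np.cos(1.02),np.sin(1.02)]); s_=np.clip(d@u,0,180); m=min(m,np.linalg.norm(d-s_*u) if d@np.array([np.sin(1.02),np.cos(1.02)])<0 else -1)
    print("   lid gap %.0f"%m)
E
```

```text
33 0 ['0.48/-0.01', '0.48/0.06', '0.49/0.14', '0.50/0.21', '0.48/0.30', '0.43/0.39', '0.40/0.45']
   lid gap 7
38 0 ['0.33/-0.02', '0.33/0.11', '0.35/0.24', '0.36/0.35', '0.35/0.49', '0.32/0.66', '0.29/0.78']
   lid gap 14
42 0 ['0.21/-0.03!', '0.21/0.19!', '0.24/0.40', '0.26/0.57', '0.27/0.78', '0.26/1.05', '0.25/1.22']
   lid gap 21
45 0 ['0.11/-0.07!', '0.12/0.38!', '0.16/0.68!', '0.20/0.89!', '0.23/1.13', '0.25/1.44', '0.26/1.62']
   lid gap 25
40 -0.25 ['0.41/-0.68', '0.37/-0.62', '0.35/-0.51', '0.31/-0.41', '0.26/-0.32', '0.18/-0.26!', '0.13/-0.27!']
   lid gap 22
40 0.25 ['0.39/0.69', '0.42/0.75', '0.48/0.78', '0.51/0.82', '0.53/0.89', '0.52/0.99', '0.51/1.06']
   lid gap -1
40 -0.5 ['0.63/-0.84', '0.59/-0.83', '0.56/-0.80', '0.51/-0.79', '0.45/-0.80', '0.37/-0.89', '0.34/-0.97']
   lid gap 28
42 0.5 ['0.60/0.97', '0.65/0.97', '0.70/0.95', '0.74/0.95', '0.76/0.98', '0.76/1.02', '0.74/1.06']
   lid gap -1
```

Run:
```python
from clampplan import *
s0=env.get_state();q=s0['joint_positions'];O_=off()
a=np.radians(38)
P,Rt=tcp(1.75,62,a,0,xc=18); z=Rt.apply([0,0,1]); dy=RM.apply([0,.030,0])
P0=s0['ee_pos'];r0=rot(s0['ee_rot'])
for n,X in(("back",P+dy-z*.08),("start",P+dy),("near",P+dy*.25)):
    q,e=ik(X,Rt,q,O_);print(n,toM(X)[0].round(1),q.round(2),e<1e-3);cmd(X,Rt,s0)
```

```text
back [-35.8 179.9 254.3] [ 0.06 -0.02  2.01  0.    0.49  1.57] True
shift [0.0165, -0.181, 0.0335] turn [0.0018, 0.0765, 0.0025] dist 0.185 ang 4.4deg
start [ 13.4 179.9 191.2] [0.06 0.15 2.   0.   0.33 1.56] True
shift [0.0226, -0.1811, 0.1132] turn [0.0018, 0.0765, 0.0025] dist 0.215 ang 4.4deg
near [ 13.4 157.4 191.2] [0.01 0.14 2.01 0.11 0.33 1.42] True
shift [0.0226, -0.1586, 0.1133] turn [0.0018, 0.0765, 0.0025] dist 0.196 ang 4.4deg
```

Call:
send_rows:
  series:
    - [1, [0.004, -0.04, 0.008], [0, 0.02, 0]]
    - [1, [0.008, -0.085, 0.016], [0, 0.04, 0]]
    - [1, [0.012, -0.13, 0.024], [0, 0.06, 0]]
    - [1, [0.0165, -0.17, 0.0335], [0.002, 0.0765, 0.002]]
    - [1, [0.0165, -0.181, 0.0335], [0.002, 0.0765, 0.002]]
    - [1, [0.018, -0.181, 0.06], [0.002, 0.0765, 0.002]]
    - [1, [0.0206, -0.181, 0.09], [0.002, 0.0765, 0.002]]
    - [1, [0.0226, -0.181, 0.113], [0.002, 0.0765, 0.002]]
    - [1, [0.0226, -0.181, 0.113], [0.002, 0.0765, 0.002]]
  grip_force: 15

```text
time: 15.95
ee_pos: [0.6097, 0.1498, 0.1862]
ee_rot: [-0.011, 0.946, 0.031, 0.322]
ft_force: [-0.6, -0.1, -0.3]
finger_gap: 0.0004
```

Run:
```python
from h import *
show()
grab("side",10);grab("top",10)
crop("side",10,170,110,290,210,6,"pics/c18.png")
crop("top",10,180,90,320,190,5,"pics/c19.png")
```

```text
t 15.95 pos [0.6097 0.1498 0.1862] mill [ 12.6 180.  186.2] F [-0.6 -0.1 -0.3] T [-0.01  0.4  -0.01] gap 0.0004 q [0.06 0.16 2.   0.01 0.33 1.56] zt [ 0.608  0.041 -0.793] yt [ 0.066 -0.998 -0.   ]
```

View pics/c18.png

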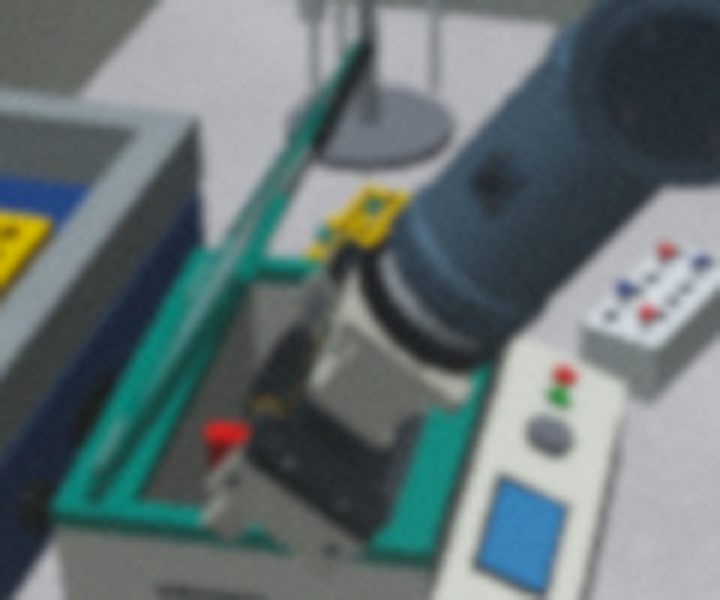

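View pics/c19.png

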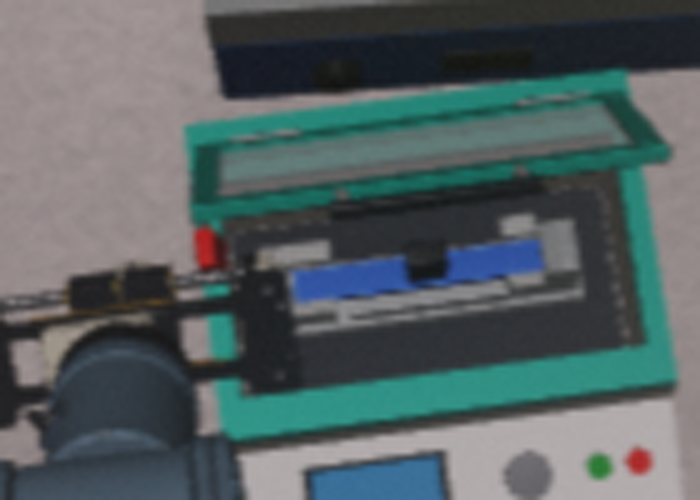

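The closed fingers are beside the upright red lever (side px about (207,185)), and the gripper body is clear of the lid. I compute the arc.

Run:
```python
from clampplan import *
s0=env.get_state();q=s0['joint_positions'];O_=off();r0=rot(s0['ee_rot'])
a=np.radians(38)
ths=[(1.75,62,15),(1.75,62,6),(1.75,62,0)]+[(t,62+ (1.75-t)/1.75*20,0) for t in np.linspace(1.65,.75,10)]
for th,s,d in ths:
    P,Rt=tcp(th,s,a,0,xc=18); P=P+RM.apply([0,d/1e3,0]); q,e=ik(P,Rt,q,O_)
    sh=r0.inv().apply(P-s0['ee_pos']); print("%.2f"%th,toM(P)[0].round(1),(sh*1e3).round(1).tolist(),(r0.inv()*Rt).as_rotvec().round(3).tolist(),q[4].round(2))
```

```text
1.75 [ 13.4 164.9 191.2] [1.7, 15.0, -1.0] [-0.0, 0.003, 0.001] 0.33
1.75 [ 13.4 155.9 191.2] [1.7, 24.0, -1.0] [-0.0, 0.003, 0.001] 0.33
1.75 [ 13.4 149.9 191.2] [1.7, 30.0, -1.0] [-0.0, 0.003, 0.001] 0.33
1.65 [ 13.4 144.  194.2] [3.5, 36.0, -3.3] [-0.0, 0.003, 0.001] 0.34
1.55 [ 13.4 137.7 196.5] [4.9, 42.3, -5.1] [-0.0, 0.003, 0.001] 0.35
1.45 [ 13.4 131.  198.2] [5.9, 48.9, -6.4] [-0.0, 0.003, 0.001] 0.35
1.35 [ 13.4 124.2 199.2] [6.5, 55.8, -7.2] [-0.0, 0.003, 0.001] 0.36
1.25 [ 13.4 117.1 199.4] [6.7, 62.8, -7.4] [-0.0, 0.003, 0.001] 0.36
1.15 [ 13.4 110.  198.9] [6.4, 69.9, -7.1] [-0.0, 0.003, 0.001] 0.37
1.05 [ 13.4 102.8 197.7] [5.6, 77.1, -6.1] [-0.0, 0.003, 0.001] 0.37
0.95 [ 13.4  95.8 195.7] [4.4, 84.2, -4.5] [-0.0, 0.003, 0.001] 0.37
0.85 [ 13.4  88.8 192.9] [2.7, 91.1, -2.3] [-0.0, 0.003, 0.001] 0.37
0.75 [ 13.4  82.1 189.4] [0.5, 97.9, 0.5] [-0.0, 0.003, 0.001] 0.36
```

Run:
```python
from clampplan import *
s0=env.get_state();q=s0['joint_positions'];O_=off();r0=rot(s0['ee_rot'])
a=np.radians(38)
for th in np.linspace(1.65,.75,10):
    s=62+max(0,1.15-th)*12
    P,Rt=tcp(th,s,a,0,xc=17)
    sh=r0.inv().apply(P-s0['ee_pos']); print("%.2f"%th,toM(P)[0].round(1),(sh*1e3).round(1).tolist())
print(s0['ee_pos'])
```

```text
1.65 [ 12.4 143.9 193. ] [2.0, 36.1, -3.0]
1.55 [ 12.4 137.7 194.2] [2.7, 42.2, -3.9]
1.45 [ 12.4 131.5 194.8] [3.1, 48.5, -4.4]
1.35 [ 12.4 125.2 194.7] [3.0, 54.8, -4.3]
1.25 [ 12.4 118.9 194. ] [2.6, 61.0, -3.8]
1.15 [ 12.4 112.8 192.7] [1.8, 67.1, -2.7]
1.05 [ 12.4 106.2 191.8] [1.2, 73.7, -2.0]
0.95 [ 12.4  99.7 190.2] [0.3, 80.3, -0.8]
0.85 [ 12.4  93.2 187.9] [-1.2, 86.7, 1.0]
0.75 [ 12.4  86.9 184.9] [-3.0, 93.0, 3.4]
[0.60979348 0.14980783 0.18943625]
```

Call:
send_rows:
  series:
    - [1, [0.001, 0.012, -0.001], [0, 0.003, 0.001]]
    - [1, [0.001, 0.022, -0.001], [0, 0.003, 0.001]]
    - [1, [0.001, 0.03, -0.002], [0, 0.003, 0.001]]
    - [1, [0.002, 0.036, -0.003], [0, 0.003, 0.001]]
    - [1, [0.0027, 0.042, -0.004], [0, 0.003, 0.001]]
    - [1, [0.003, 0.0485, -0.0044], [0, 0.003, 0.001]]
    - [1, [0.003, 0.055, -0.0043], [0, 0.003, 0.001]]
    - [1, [0.0026, 0.061, -0.0038], [0, 0.003, 0.001]]
    - [1, [0.0018, 0.067, -0.0027], [0, 0.003, 0.001]]
    - [1, [0.0012, 0.0735, -0.002], [0, 0.003, 0.001]]
    - [1, [0.0012, 0.0735, -0.002], [0, 0.003, 0.001]]

```text
time: 17.15
ee_pos: [0.6144, 0.0771, 0.1938]
ee_rot: [-0.011, 0.945, 0.031, 0.327]
ft_force: [-1.5, 4.3, 2.4]
finger_gap: 0.0005
```

Run:
```python
from h import *
show()
grab("side",11);grab("top",11)
crop("side",11,170,110,290,210,6,"pics/c20.png")
crop("top",11,200,90,320,180,6,"pics/c21.png")
```

```text
t 17.15 pos [0.6144 0.0771 0.1938] mill [ 12.5 107.1 193.8] F [-1.5  4.3  2.4] T [0.71 0.11 0.51] gap 0.0005 q [-0.12  0.12  2.03  0.34  0.35  1.1 ] zt [ 0.616  0.042 -0.787] yt [ 0.066 -0.998 -0.001]
```

View pics/c20.png

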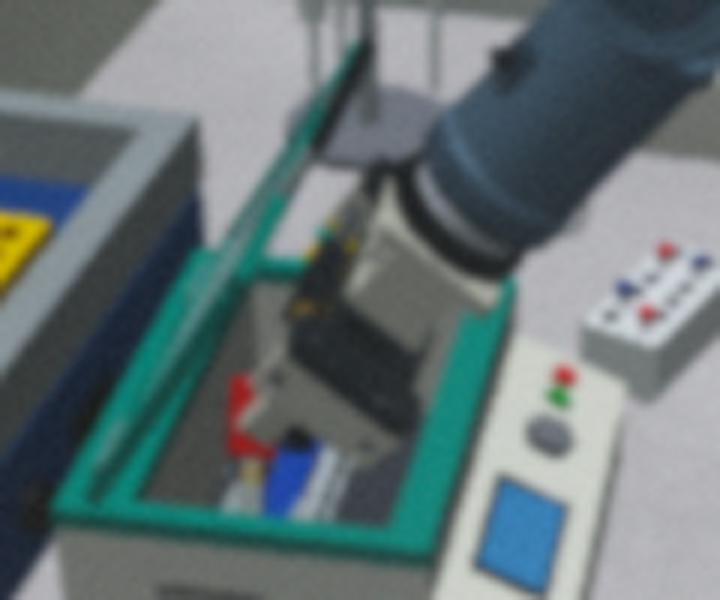

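View pics/c21.png

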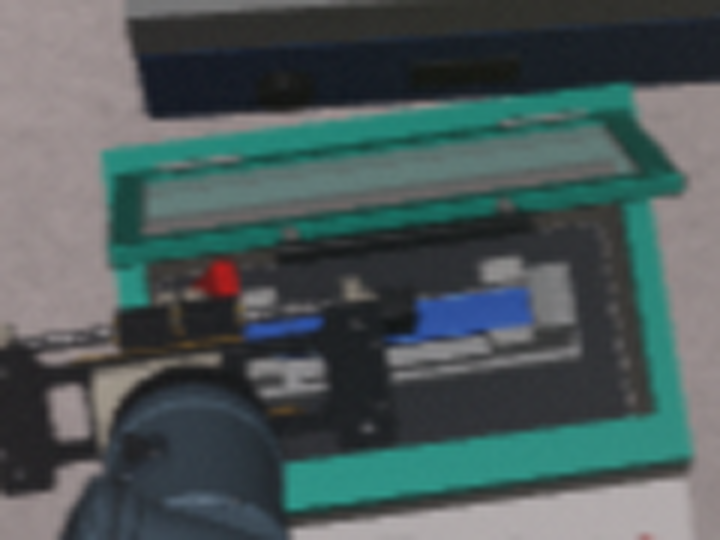

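The red lever is following the fingertip and is now at about 1 rad, with nothing else touched. I continue down to about 0.2 rad.

Run:
```python
from clampplan import *
s0=env.get_state();q=s0['joint_positions'];O_=off();r0=rot(s0['ee_rot'])
a=np.radians(38)
for th in np.arange(1.0,.14,-.1):
    s=min(83,62+max(0,1.15-th)*18)
    P,Rt=tcp(th,s,a,0,xc=18);q,e=ik(P,Rt,q,O_)
    sh=r0.inv().apply(P-s0['ee_pos']); print("%.2f %.0f"%(th,s),toM(P)[0].round(1),(sh*1e3).round(1).tolist(),(r0.inv()*Rt).as_rotvec().round(3).tolist(),q[4].round(2))
```

```text
1.00 65 [ 13.4 102.5 191.9] [-0.4, 4.7, 2.0] [-0.001, -0.002, -0.0] 0.35
0.90 66 [ 13.4  95.5 190.3] [-1.3, 11.7, 3.2] [-0.001, -0.002, -0.0] 0.36
0.80 68 [ 13.4  88.6 188. ] [-2.8, 18.6, 5.0] [-0.001, -0.002, -0.0] 0.35
0.70 70 [ 13.4  81.8 184.8] [-4.7, 25.4, 7.5] [-0.001, -0.002, -0.0] 0.35
0.60 72 [ 13.4  75.3 180.9] [-7.2, 31.9, 10.6] [-0.001, -0.002, -0.0] 0.35
0.50 74 [ 13.4  69.1 176.1] [-10.1, 38.1, 14.3] [-0.001, -0.002, -0.0] 0.34
0.40 76 [ 13.4  63.4 170.6] [-13.5, 43.9, 18.7] [-0.001, -0.002, -0.0] 0.34
0.30 77 [ 13.4  58.1 164.4] [-17.3, 49.1, 23.5] [-0.001, -0.002, -0.0] 0.33
0.20 79 [ 13.4  53.5 157.5] [-21.6, 53.8, 28.9] [-0.001, -0.002, -0.0] 0.32
```

Call:
send_rows:
  series:
    - [1, [-0.0004, 0.005, 0.002], [0, -0.002, 0]]
    - [1, [-0.0013, 0.0117, 0.003], [0, -0.002, 0]]
    - [1, [-0.0028, 0.0186, 0.005], [0, -0.002, 0]]
    - [1, [-0.0047, 0.0254, 0.0075], [0, -0.002, 0]]
    - [1, [-0.0072, 0.032, 0.0105], [0, -0.002, 0]]
    - [1, [-0.01, 0.038, 0.0143], [0, -0.002, 0]]
    - [1, [-0.0135, 0.044, 0.0187], [0, -0.002, 0]]
    - [1, [-0.0173, 0.049, 0.0235], [0, -0.002, 0]]
    - [1, [-0.0216, 0.0538, 0.0289], [0, -0.002, 0]]
    - [1, [-0.0216, 0.0538, 0.0289], [0, -0.002, 0]]

```text
time: 18.25
ee_pos: [0.6189, 0.0242, 0.1584]
ee_rot: [-0.012, 0.945, 0.031, 0.326]
ft_force: [-0.7, 4.7, 2.6]
finger_gap: 0.0002
```

Run:
```python
from clampplan import *
show()
grab("side",12);
crop("side",12,170,120,290,210,6,"pics/c22.png")
s0=env.get_state();q=s0['joint_positions'];r0=rot(s0['ee_rot'])
for th in (.15,.1,.05,0,-.05):
    s=81
    P,Rt=tcp(th,s,np.radians(38),0,xc=18)
    sh=r0.inv().apply(P-s0['ee_pos']); print("%.2f %.0f"%(th,s),toM(P)[0].round(1),(sh*1e3).round(1).tolist())
```

```text
t 18.25 pos [0.6189 0.0242 0.1584] mill [ 13.5  54.  158.4] F [-0.7  4.7  2.6] T [0.48 0.1  0.35] gap 0.0002 q [-0.26  0.18  2.07  0.67  0.32  0.67] zt [ 0.616  0.043 -0.787] yt [ 0.067 -0.998 -0.002]
0.15 81 [ 13.4  50.4 154. ] [-2.8, 3.5, 3.5]
0.10 81 [ 13.4  49.4 150.1] [-5.3, 4.5, 6.6]
0.05 81 [ 13.4  48.6 146. ] [-7.8, 5.3, 9.8]
0.00 81 [ 13.4  48.  142. ] [-10.2, 5.9, 12.9]
-0.05 81 [ 13.4  47.6 138. ] [-12.7, 6.3, 16.1]
```

View pics/c22.png

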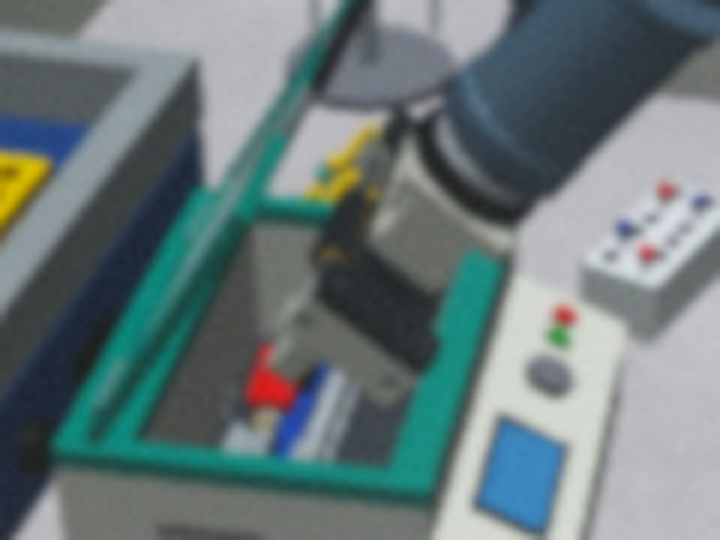

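The lever is nearly down. From here I press almost straight down in small steps and watch the vertical force.

Call:
send_rows:
  series:
    - [1, [-0.0028, 0.003, 0.0035], [0, 0, 0]]
    - [1, [-0.0053, 0.004, 0.0066], [0, 0, 0]]
    - [1, [-0.0072, 0.005, 0.009], [0, 0, 0]]
    - [1, [-0.0084, 0.006, 0.0106], [0, 0, 0]]
    - [1, [-0.0084, 0.006, 0.0106], [0, 0, 0]]

```text
time: 18.8
ee_pos: [0.6197, 0.0189, 0.1464]
ee_rot: [-0.012, 0.944, 0.032, 0.327]
ft_force: [-0.9, 4.9, 4.2]
finger_gap: 0.0004
```

Run:
```python
from h import *
show()
grab("side",13);show()
crop("side",13,190,130,260,200,9,"pics/c23.png")
```

```text
t 18.80 pos [0.6197 0.0189 0.1464] mill [ 13.9  48.6 146.4] F [-0.9  4.9  4.2] T [ 0.62 -0.16  0.35] gap 0.0004 q [-0.27  0.2   2.09  0.77  0.3   0.56] zt [ 0.617  0.043 -0.786] yt [ 0.068 -0.998 -0.002]
t 18.85 pos [0.6197 0.0187 0.1465] mill [ 14.   48.5 146.5] F [-1.5  4.6  4.5] T [ 0.7  -0.11  0.48] gap 0.0006 q [-0.27  0.2   2.09  0.77  0.3   0.56] zt [ 0.617  0.043 -0.786] yt [ 0.068 -0.998 -0.002]
```

View pics/c23.png

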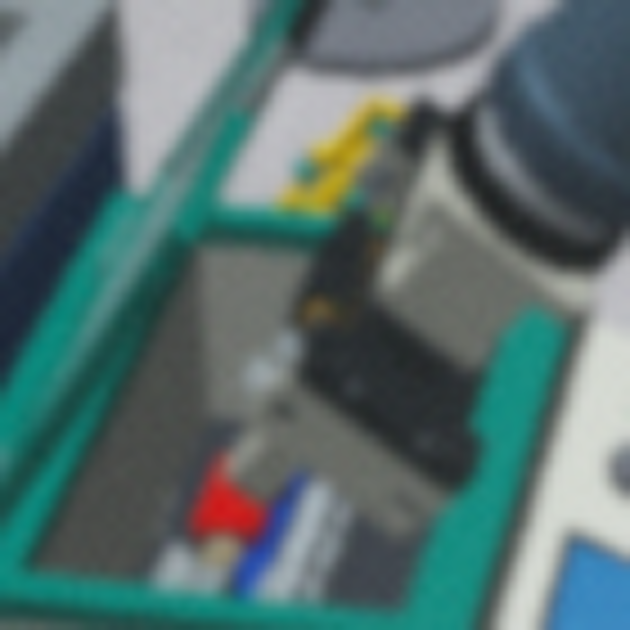

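Call:
send_rows:
  series:
    - [1, [-0.001, 0.001, 0.0013], [0, 0, 0]]
    - [1, [-0.002, 0.002, 0.0026], [0, 0, 0]]
    - [1, [-0.003, 0.002, 0.0039], [0, 0, 0]]
    - [1, [-0.0037, 0.002, 0.0047], [0, 0, 0]]

```text
time: 19.25
ee_pos: [0.6203, 0.0179, 0.1429]
ee_rot: [-0.012, 0.944, 0.032, 0.329]
ft_force: [-10.9, 7.0, 18.2]
finger_gap: 0.0003
```

Run:
```python
from h import *
show()
grab("side",14);show()
grab("top",14);show()
crop("side",14,190,130,260,200,9,"pics/c24.png")
```

```text
t 19.25 pos [0.6203 0.0179 0.1429] mill [ 14.5  47.6 142.9] F [-10.9   7.   18.2] T [ 1.   -0.1   0.75] gap 0.0003 q [-0.27  0.21  2.09  0.82  0.29  0.51] zt [ 0.62   0.045 -0.784] yt [ 0.069 -0.998 -0.002]
t 19.30 pos [0.6203 0.0179 0.1429] mill [ 14.5  47.6 142.9] F [-10.    5.7  15.5] T [ 1.   -0.09  0.66] gap 0.0006 q [-0.27  0.21  2.09  0.82  0.29  0.51] zt [ 0.62   0.045 -0.784] yt [ 0.069 -0.998 -0.002]
t 19.35 pos [0.6202 0.0179 0.1429] mill [ 14.5  47.6 142.9] F [-9.   6.8 14.8] T [ 1.01 -0.08  0.7 ] gap 0.0004 q [-0.27  0.21  2.09  0.81  0.29  0.51] zt [ 0.62   0.045 -0.784] yt [ 0.069 -0.998 -0.002]
```

View pics/c24.png

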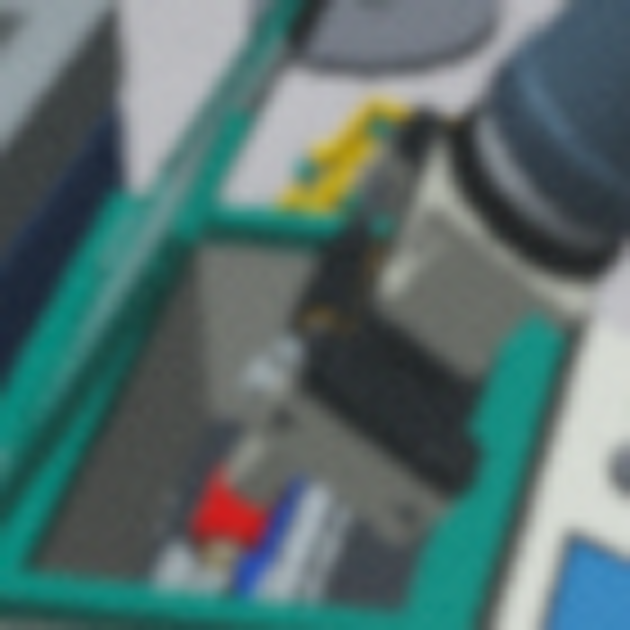

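Fz is steady at about 15 N. I press slightly further, aiming for 18–19 N.

Call:
send_rows:
  series:
    - [1, [-0.0014, 0, 0.0018], [0, 0, 0]]
    - [1, [-0.0017, 0, 0.0022], [0, 0, 0]]
    - [1, [-0.0019, 0, 0.0024], [0, 0, 0]]
    - [1, [-0.0019, 0, 0.0024], [0, 0, 0]]

```text
time: 19.75
ee_pos: [0.6209, 0.018, 0.1427]
ee_rot: [-0.012, 0.943, 0.033, 0.331]
ft_force: [-10.7, 2.9, 17.6]
finger_gap: 0.0003
```

17.6 N with almost no further motion, so the foot bears on the bar. I lift off and look.

Call:
send_rows:
  series:
    - [1, [0.003, 0, -0.004], [0, 0, 0]]
    - [1, [0.009, 0, -0.012], [0, 0, 0]]
    - [1, [0.009, 0, -0.05], [0, 0, 0]]
    - [1, [0.009, 0, -0.095], [0, 0, 0]]
    - [1, [0.009, 0, -0.14], [0, 0, 0]]
    - [1, [0.009, 0, -0.16], [0, 0, 0]]
    - [1, [0.009, 0, -0.16], [0, 0, 0]]

```text
time: 20.45
ee_pos: [0.5282, 0.0106, 0.2769]
ee_rot: [-0.01, 0.942, 0.033, 0.334]
ft_force: [1.1, -0.7, -0.1]
finger_gap: 0.0007
```

Run:
```python
from barz import *
show()
grab("side",15);grab("top",15)
crop("side",15,190,130,260,200,9,"pics/c25.png")
crop("top",15,210,100,320,180,7,"pics/c26.png")
for n in("top","side"):
    p,d=load(n,15); hsv=cv2.cvtColor(p,cv2.COLOR_RGB2HSV); H,S,V=[hsv[...,i].astype(int) for i in range(3)]
    vv,uu=np.mgrid[:384,:512]; P=deproj(n,uu,vv,d); Q=toM(P.reshape(-1,3)).reshape(P.shape)
    red=((H<6)|(H>174))&(S>150)&(V>70)&(abs(Q[...,1]-50)<60)&(abs(Q[...,0]-25)<40)&(Q[...,2]>80)
    if red.any(): print(n,red.sum(),Q[red].min(0).round(1),Q[red].max(0).round(1),np.median(Q[red],0).round(1)); k=red; print(np.polyfit(Q[k][:,1],Q[k][:,2],1))
bar(15,100,("top",))
```

```text
t 20.45 pos [0.5282 0.0106 0.2769] mill [-77.8  46.4 276.9] F [ 1.1 -0.7 -0.1] T [ 0.03  0.3  -0.01] gap 0.0007 q [-0.38 -0.18  2.09  0.46  0.65  0.83] zt [ 0.628  0.041 -0.777] yt [ 0.069 -0.998  0.003]
top 94 [ 12.4  24.3 114.6] [ 38.4  63.7 132.7] [ 24.8  44.6 123.8]
[-1.72710290e-02  1.24644623e+02]
side 61 [ 13.9  13.4 114. ] [ 38.9  69.  126.5] [ 25.6  46.9 123.2]
[7.30354145e-02 1.19430459e+02]
top -80 5 x 15.6..32.4 Qz 97.3 y -72.5..-70.3
top -70 19 x 16.0..33.7 Qz 98.0 y -69.8..-60.4
top -60 19 x 14.5..31.7 Qz 99.4 y -59.9..-50.1
top -50 20 x 12.9..33.0 Qz 98.4 y -49.3..-40.2
top -40 21 x 13.8..34.3 Qz 99.1 y -39.9..-30.8
top -30 20 x 15.1..32.7 Qz 99.8 y -30.0..-20.1
top -20 19 x 13.1..33.6 Qz 99.9 y -19.6..-11.5
top -10 4 x 14.4..17.6 Qz 100.5 y -8.9..-2.1
top 0 4 x 13.2..16.5 Qz 96.5 y 1.0..7.7
top 10 18 x 13.7..31.3 Qz 97.6 y 10.4..19.8
top 20 7 x 14.9..31.7 Qz 98.4 y 20.2..29.6
top 30 4 x 13.0..14.3 Qz 97.0 y 30.0..39.4
top 50 4 x 13.1..16.4 Qz 96.6 y 51.9..58.6
top 70 7 x 15.3..21.8 Qz 99.7 y 70.3..77.4
```

View pics/c25.png

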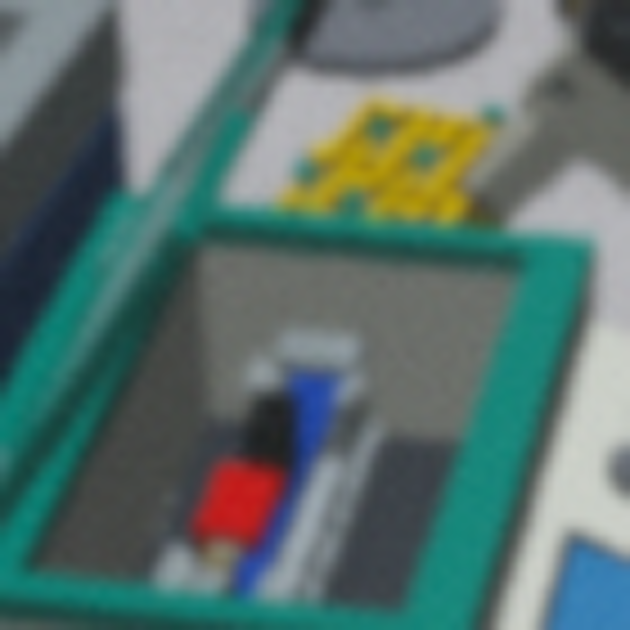

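View pics/c26.png

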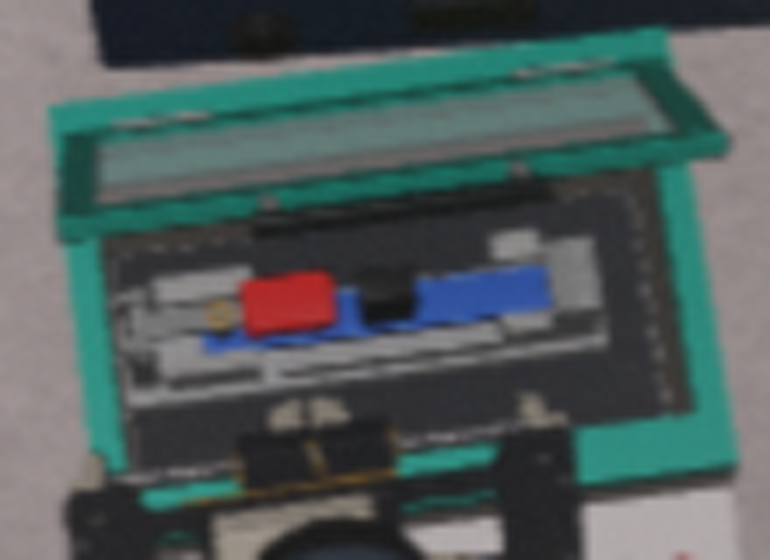

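The clamp lever is level: its handle face is at mill (24.8, 44.6, 123.8) against the expected (25, 44, 124), and the bar has not shifted. Now the lid: I refine the rod position and plan the grip and the arc.

```bash
cat > lidplan.py <<'E'
from kin import *
def rod(th): return np.array([100-215*np.cos(th)+6*np.sin(th),141+215*np.sin(th)+6*np.cos(th)])
def lt(th,a,sgn,y=0,back=0):
    Rt=lean(yaw,a)*R.from_euler('z',sgn*np.pi/2); x,z=rod(th)
    return M(x,y,z)+Rt.apply([0,0,.002-back]),Rt
E
python3 - <<'E'
from lidplan import *
for n in("top","side"):
    p,d=load(n,15); V=p.max(2).astype(int); vv,uu=np.mgrid[:384,:512]; P=deproj(n,uu,vv,d); Q=toM(P.reshape(-1,3)).reshape(P.shape)
    k=(V<70)&(Q[...,2]>312)&(Q[...,2]<345)&(abs(Q[...,1])<48)&(abs(Q[...,0]+5)<20)
    print(n,k.sum(),np.percentile(Q[k],[10,50,90],axis=0).round(1).tolist())
    # ray-based: centre of dark band at each y; intersect ray with circle |hinge->rod|
    U,Vv=uu[k],vv[k]; 
    for th in (1.0,1.02,1.04,1.06):
        x,z=rod(th); uv=proj(n,np.array([M(x,y,z) for y in(-40,0,40)])); print(th,uv.round(1).tolist())
    for y in(-40,0,40):
        kk=k&(abs(Q[...,1]-y)<5)
        if kk.any(): print("obs",y,uu[kk].mean().round(1),vv[kk].mean().round(1))
q0=env.get_state()['joint_positions'];O_=off()
for a in(15,25,30):
  for sg in(1,-1):
    q=q0;o=[]
    for th,b in((1.02,.1),(1.02,0),(.8,0),(.6,0),(.4,0),(.2,0),(0,0),(0,.1)):
        P,Rt=lt(th,np.radians(a),sg,0,b);q,e=ik(P,Rt,q,O_);o.append(str(q.round(2)[[0,2,3,4,5]].tolist())+("" if ((q>lo)&(q<hi)).all() and e<1e-3 else "!"))
    print(a,sg,o)
E
```

```text
top 127 [[-11.2, -36.9, 326.3], [-8.1, -0.1, 330.3], [-4.2, 37.4, 333.1]]
1.0 [[281.7, 128.9], [267.0, 130.9], [252.3, 132.8]]
1.02 [[281.5, 127.4], [266.8, 129.3], [252.1, 131.2]]
1.04 [[281.3, 125.8], [266.6, 127.7], [251.9, 129.6]]
1.06 [[281.1, 124.2], [266.5, 126.2], [251.7, 128.1]]
obs -40 281.4 127.3
obs 0 266.7 129.1
obs 40 252.2 131.2
side 37 [[-10.4, -33.6, 327.3], [-8.4, 3.5, 329.9], [-5.4, 39.9, 331.5]]
1.0 [[230.7, 120.3], [228.0, 125.7], [225.1, 131.5]]
1.02 [[229.6, 119.6], [226.8, 125.0], [223.9, 130.7]]
1.04 [[228.4, 118.9], [225.7, 124.3], [222.7, 130.0]]
1.06 [[227.3, 118.2], [224.5, 123.6], [221.5, 129.3]]
obs -40 230.5 119.0
obs 0 227.0 124.3
obs 40 224.2 130.0
15 1 ['[-0.31, 1.34, 0.1, 1.48, 2.77]', '[-0.29, 1.49, 0.09, 1.26, 2.77]', '[-0.32, 1.62, 0.1, 1.19, 2.73]', '[-0.34, 1.74, 0.11, 1.11, 2.69]', '[-0.36, 1.84, 0.13, 1.02, 2.66]', '[-0.38, 1.93, 0.14, 0.91, 2.63]', '[-0.38, 2.0, 0.16, 0.8, 2.6]', '[-0.41, 1.91, 0.14, 1.06, 2.61]']
15 -1 ['[-0.31, 1.34, 0.1, 1.48, -0.37]', '[-0.29, 1.49, 0.09, 1.26, -0.37]', '[-0.32, 1.62, 0.1, 1.19, -0.41]', '[-0.34, 1.74, 
[... 611 characters left out ...]
0.28, 0.83, -0.64]', '[-0.45, 2.08, 0.32, 0.73, -0.72]', '[-0.46, 2.15, 0.38, 0.61, -0.8]', '[-0.53, 2.08, 0.31, 0.9, -0.75]']
30 1 ['[-0.42, 1.64, 0.25, 1.16, 2.61]', '[-0.36, 1.73, 0.26, 0.94, 2.61]', '[-0.4, 1.85, 0.29, 0.89, 2.54]', '[-0.44, 1.96, 0.33, 0.82, 2.46]', '[-0.47, 2.06, 0.39, 0.74, 2.38]', '[-0.49, 2.15, 0.46, 0.64, 2.27]', '[-0.5, 2.22, 0.56, 0.53, 2.14]', '[-0.61, 2.17, 0.43, 0.83, 2.24]']
30 -1 ['[-0.42, 1.64, 0.25, 1.16, -0.53]', '[-0.36, 1.73, 0.26, 0.94, -0.53]', '[-0.4, 1.85, 0.29, 0.89, -0.6]', '[-0.44, 1.96, 0.33, 0.82, -0.68]', '[-0.47, 2.06, 0.39, 0.74, -0.77]', '[-0.49, 2.15, 0.46, 0.64, -0.87]', '[-0.5, 2.22, 0.56, 0.53, -1.0]', '[-0.61, 2.17, 0.43, 0.83, -0.9]']
```

Both views confirm θ = 1.02.

Run:
```python
from lidplan import *
a=np.radians(25);s0=env.get_state()
P,Rt=lt(1.02,a,-1,0,.1)
V=M(-110,20,380); cmd(V,rot(s0['ee_rot']),s0)
cmd(M(-115,10,400),Rt,s0); cmd(P,Rt,s0)
```

```text
shift [0.0415, 0.0267, -0.1033] turn [0.0, 0.0, 0.0] dist 0.114 ang 0.0deg
shift [0.05, 0.0367, -0.1221] turn [0.1869, -0.1895, -1.5593] dist 0.137 ang 90.6deg
shift [0.1117, 0.047, -0.0933] turn [0.1869, -0.1895, -1.5593] dist 0.153 ang 90.6deg
```

Call:
send_rows:
  series:
    - [0, [0.02, 0.013, -0.05], [0.01, -0.01, -0.1]]
    - [0, [0.042, 0.027, -0.1], [0.025, -0.025, -0.22]]
    - [0, [0.05, 0.037, -0.122], [0.04, -0.04, -0.36]]
    - [0, [0.05, 0.037, -0.122], [0.06, -0.06, -0.5]]
    - [0, [0.05, 0.037, -0.122], [0.077, -0.078, -0.64]]
    - [0, [0.05, 0.037, -0.122], [0.094, -0.095, -0.78]]
    - [0, [0.05, 0.037, -0.122], [0.11, -0.112, -0.92]]
    - [0, [0.05, 0.037, -0.122], [0.127, -0.13, -1.06]]
    - [0, [0.05, 0.037, -0.122], [0.144, -0.146, -1.2]]
    - [0, [0.05, 0.037, -0.122], [0.16, -0.163, -1.34]]
    - [0, [0.05, 0.037, -0.122], [0.178, -0.18, -1.48]]
    - [0, [0.06, 0.039, -0.117], [0.187, -0.19, -1.56]]
    - [0, [0.085, 0.042, -0.105], [0.187, -0.19, -1.56]]
    - [0, [0.112, 0.047, -0.093], [0.187, -0.19, -1.56]]
    - [0, [0.112, 0.047, -0.093], [0.187, -0.19, -1.56]]

```text
time: 22.05
ee_pos: [0.5641, -0.0342, 0.4135]
ee_rot: [0.147, 0.667, 0.713, 0.157]
ft_force: [0.5, -0.0, -0.3]
finger_gap: 0.0466
```

Run:
```python
from lidplan import *
show()
a=np.radians(25);s0=env.get_state()
cmd(*lt(1.02,a,-1,0,.0),s0)
grab("side",16);grab("top",16)
crop("side",16,170,60,290,170,5,"pics/c27.png")
```

```text
t 22.05 pos [ 0.5641 -0.0342  0.4135] mill [-45.   -0.7 413.5] F [ 0.5 -0.  -0.3] T [-0.01  0.14  0.02] gap 0.0466 q [-0.37 -0.05  1.53  0.19  1.26 -0.46] zt [ 0.419  0.029 -0.907] yt [0.905 0.06  0.42 ]
shift [0.0005, -0.0021, 0.096] turn [-0.0028, -0.0016, 0.0008] dist 0.096 ang 0.2deg
```

View pics/c27.png

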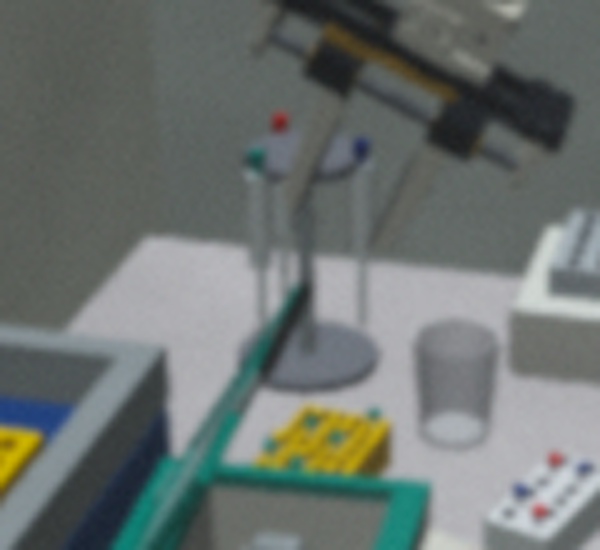

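The fingers straddle the rod's line: the tips are at crop (290,215) and (378,240), and the rod end is below them at (300,290). I advance and grip lightly.

Call:
send_rows:
  series:
    - [0, [0, -0.001, 0.035], [-0.003, -0.002, 0]]
    - [0, [0, -0.002, 0.065], [-0.003, -0.002, 0]]
    - [0, [0.0005, -0.002, 0.088], [-0.003, -0.002, 0]]
    - [0, [0.0005, -0.002, 0.096], [-0.003, -0.002, 0]]
    - [0, [0.0005, -0.002, 0.096], [-0.003, -0.002, 0]]
    - [0.9, [0.0005, -0.002, 0.096], [-0.003, -0.002, 0]]
    - [0.9, [0.0005, -0.002, 0.096], [-0.003, -0.002, 0]]
    - [0.9, [0.0005, -0.002, 0.096], [-0.003, -0.002, 0]]
    - [0.9, [0.0005, -0.002, 0.096], [-0.003, -0.002, 0]]
    - [0.9, [0.0005, -0.002, 0.096], [-0.003, -0.002, 0]]
  grip_force: 12

```text
time: 23.15
ee_pos: [0.5998, -0.0306, 0.326]
ee_rot: [0.148, 0.667, 0.713, 0.158]
ft_force: [1.7, -0.6, 0.5]
finger_gap: 0.0112
```

Run:
```python
from lidplan import *
show()
grab("side",17);grab("top",17)
crop("side",17,180,80,280,170,6,"pics/c28.png")
```

```text
t 23.15 pos [ 0.5998 -0.0306  0.326 ] mill [ -9.1   0.6 326. ] F [ 1.7 -0.6  0.5] T [ 0.02 -0.13  0.02] gap 0.0112 q [-0.33  0.05  1.65  0.19  1.05 -0.46] zt [ 0.422  0.027 -0.906] yt [0.904 0.06  0.423]
```

View pics/c28.png

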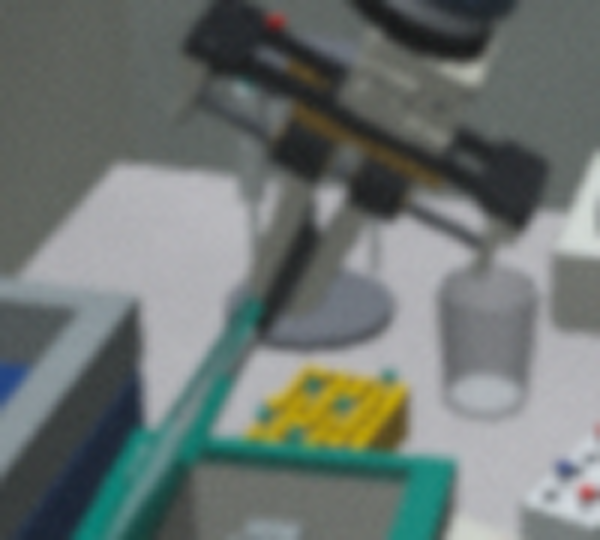

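The gripper holds the rod (gap 11 mm, jaws stopped). I plan the closing arc from the measured pose.

Run:
```python
from lidplan import *
s0=env.get_state();r0=rot(s0['ee_rot']); g=toM(s0['ee_pos']-r0.apply([0,0,.002]))[0]; print(g)
th0=1.02
# current grip vs rod circle
print(rod(1.02), np.arctan2(g[2]-141,100-g[0])-np.arctan2(6,215), np.hypot(g[2]-141,100-g[0]),np.hypot(215,6))
B=rod(1.02)
for th in np.arange(.97,.09,-.05):
    d=rod(th)-B; w=RM.apply([d[0],0,d[1]]); print("%.2f"%th,r0.inv().apply(w).round(1).tolist())
```

```text
[ -9.90344531   0.64170333 327.73232128]
[ -7.41103139 327.34342043] 1.0109302492298673 216.67424189463 215.08370463612533
0.97 [0.0, -10.7, 1.2]
0.92 [0.0, -21.3, 2.9]
0.87 [0.0, -31.8, 5.2]
0.82 [0.0, -42.2, 8.0]
0.77 [0.0, -52.4, 11.3]
0.72 [0.1, -62.5, 15.1]
0.67 [0.1, -72.3, 19.4]
0.62 [0.1, -82.0, 24.2]
0.57 [0.1, -91.3, 29.4]
0.52 [0.1, -100.4, 35.2]
0.47 [0.1, -109.3, 41.3]
0.42 [0.1, -117.7, 47.9]
0.37 [0.1, -125.9, 55.0]
0.32 [0.1, -133.7, 62.4]
0.27 [0.1, -141.1, 70.2]
0.22 [0.2, -148.1, 78.4]
0.17 [0.2, -154.6, 86.9]
0.12 [0.2, -160.8, 95.7]
```

Call:
send_rows:
  series:
    - [1, [0, -0.005, 0.0005], [0, 0, 0]]
    - [1, [0, -0.0107, 0.0012], [0, 0, 0]]
    - [1, [0, -0.016, 0.002], [0, 0, 0]]
    - [1, [0, -0.0213, 0.0029], [0, 0, 0]]
    - [1, [0, -0.0265, 0.004], [0, 0, 0]]
    - [1, [0, -0.0318, 0.0052], [0, 0, 0]]
    - [1, [0, -0.037, 0.0065], [0, 0, 0]]
    - [1, [0, -0.0422, 0.008], [0, 0, 0]]
    - [1, [0, -0.0473, 0.0096], [0, 0, 0]]
    - [1, [0, -0.0524, 0.0113], [0, 0, 0]]
    - [1, [0, -0.0575, 0.0131], [0, 0, 0]]
    - [1, [0, -0.0625, 0.0151], [0, 0, 0]]
    - [1, [0, -0.0674, 0.0172], [0, 0, 0]]
    - [1, [0, -0.0723, 0.0194], [0, 0, 0]]
    - [1, [0, -0.082, 0.0242], [0, 0, 0]]
    - [1, [0, -0.0913, 0.0294], [0, 0, 0]]
    - [1, [0, -0.0913, 0.0294], [0, 0, 0]]

```text
time: 24.95
ee_pos: [0.528, -0.0352, 0.2583]
ee_rot: [0.147, 0.668, 0.713, 0.157]
ft_force: [3.9, 0.3, -5.9]
finger_gap: 0.0096
```

Run:
```python
from lidplan import *
show()
s0=env.get_state();r0=rot(s0['ee_rot']); g=toM(s0['ee_pos']-r0.apply([0,0,.002]))[0]
print(g, np.arctan2(g[2]-141,100-g[0])-np.arctan2(6,215), np.hypot(g[2]-141,100-g[0]))
grab("side",18)
crop("side",18,180,80,300,200,5,"pics/c29.png")
th0=np.arctan2(g[2]-141,100-g[0])-np.arctan2(6,215)
B=rod(th0); print(th0)
for th in np.arange(.52,-.03,-.04):
    d=rod(th)-B; w=RM.apply([d[0],0,d[1]]); print("%.2f"%th,r0.inv().apply(w).round(1).tolist())
```

```text
t 24.95 pos [ 0.528  -0.0352  0.2583] mill [-81.1   0.7 258.3] F [ 3.9  0.3 -5.9] T [-0.12 -0.   -0.02] gap 0.0096 q [-0.41 -0.04  1.9   0.25  0.91 -0.59] zt [ 0.418  0.028 -0.908] yt [0.906 0.06  0.419]
[-81.94585079   0.66587104 260.10206887] 0.5517036461941953 217.46171026409036
0.5517036461941953
0.52 [0.0, -5.7, 3.7]
0.48 [0.0, -12.8, 8.6]
0.44 [0.0, -19.6, 13.8]
0.40 [0.0, -26.3, 19.3]
0.36 [0.0, -32.7, 25.1]
0.32 [0.0, -38.8, 31.0]
0.28 [0.0, -44.8, 37.3]
0.24 [-0.0, -50.4, 43.7]
0.20 [-0.0, -55.9, 50.4]
0.16 [-0.0, -61.0, 57.3]
0.12 [-0.0, -65.9, 64.4]
0.08 [-0.0, -70.4, 71.7]
0.04 [-0.0, -74.7, 79.2]
0.00 [-0.0, -78.7, 86.8]
```

View pics/c29.png

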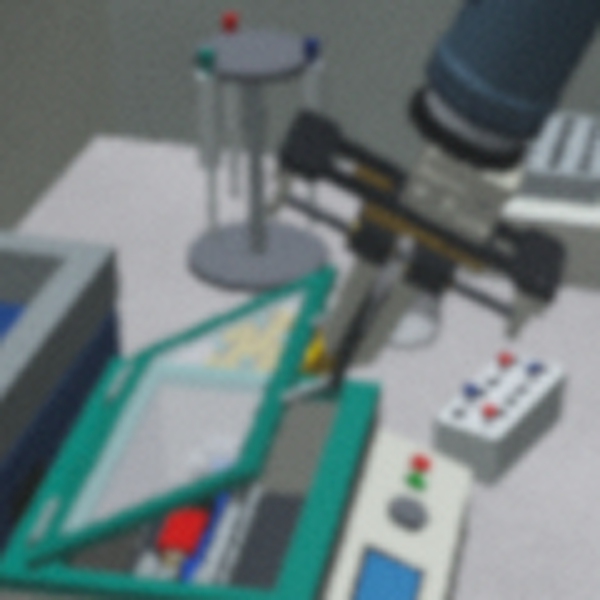

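The lid is following the grip at about 0.55 rad. I continue with a 1.5 mm radial correction, slowing near the end.

Call:
send_rows:
  series:
    - [1, [0, -0.002, 0.003], [0, 0, 0]]
    - [1, [0, -0.005, 0.005], [0, 0, 0]]
    - [1, [0, -0.012, 0.0098], [0, 0, 0]]
    - [1, [0, -0.0187, 0.015], [0, 0, 0]]
    - [1, [0, -0.0253, 0.0204], [0, 0, 0]]
    - [1, [0, -0.0317, 0.0262], [0, 0, 0]]
    - [1, [0, -0.0378, 0.032], [0, 0, 0]]
    - [1, [0, -0.0437, 0.0382], [0, 0, 0]]
    - [1, [0, -0.0493, 0.0446], [0, 0, 0]]
    - [1, [0, -0.0547, 0.0512], [0, 0, 0]]
    - [1, [0, -0.0573, 0.0546], [0, 0, 0]]
    - [1, [0, -0.0598, 0.058], [0, 0, 0]]
    - [1, [0, -0.0623, 0.0615], [0, 0, 0]]
    - [1, [0, -0.0647, 0.065], [0, 0, 0]]
    - [1, [0, -0.0669, 0.0686], [0, 0, 0]]
    - [1, [0, -0.0692, 0.0722], [0, 0, 0]]
    - [1, [0, -0.0692, 0.0722], [0, 0, 0]]

```text
time: 26.7
ee_pos: [0.4958, -0.0373, 0.1635]
ee_rot: [0.147, 0.668, 0.713, 0.157]
ft_force: [7.9, 3.1, -4.1]
finger_gap: 0.0101
```

Run:
```python
from lidplan import *
show()
s0=env.get_state();r0=rot(s0['ee_rot']); g=toM(s0['ee_pos']-r0.apply([0,0,.002]))[0]
print(g, np.arctan2(g[2]-141,100-g[0])-np.arctan2(6,215), np.hypot(g[2]-141,100-g[0]))
grab("side",19)
crop("side",19,180,80,300,200,5,"pics/c30.png")
th0=np.arctan2(g[2]-141,100-g[0])-np.arctan2(6,215)
B=rod(th0); print(th0)
for th in np.arange(.06,-.03,-.02):
    d=rod(th)-B; w=RM.apply([d[0],0,d[1]]); print("%.2f"%th,r0.inv().apply(w).round(1).tolist())
```

```text
t 26.70 pos [ 0.4958 -0.0373  0.1635] mill [-113.3    0.7  163.5] F [ 7.9  3.1 -4.1] T [ 0.36 -0.7   0.16] gap 0.0101 q [-0.45  0.01  2.12  0.34  0.67 -0.75] zt [ 0.418  0.028 -0.908] yt [0.906 0.059 0.419]
[-114.18009281    0.66249209  165.33309867] 0.08522567171933516 215.55790833731274
0.08522567171933516
0.06 [-0.0, -2.8, 4.7]
0.04 [-0.0, -4.9, 8.4]
0.02 [-0.0, -6.9, 12.2]
-0.00 [-0.0, -8.8, 16.1]
-0.02 [-0.0, -10.7, 19.9]
```

View pics/c30.png

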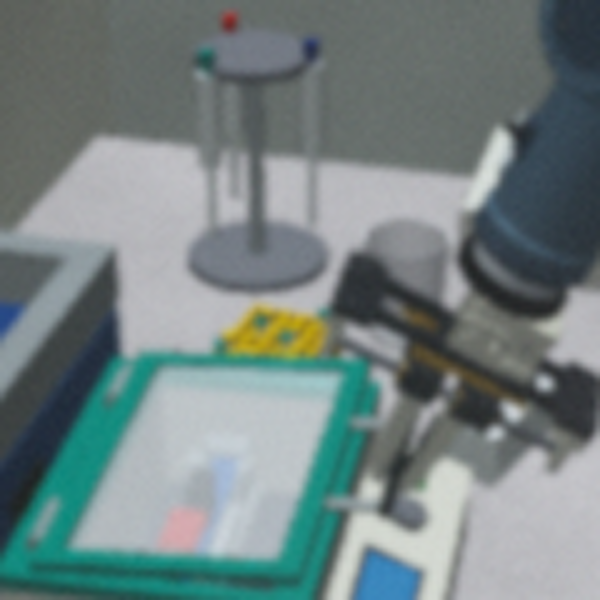

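Nearly shut. I go on at about 2 mm per row with a small +x correction.

Call:
send_rows:
  series:
    - [1, [0, 0.0005, 0.0015], [0, 0, 0]]
    - [1, [0, -0.0005, 0.0033], [0, 0, 0]]
    - [1, [0, -0.0018, 0.0052], [0, 0, 0]]
    - [1, [0, -0.0029, 0.007], [0, 0, 0]]
    - [1, [0, -0.0039, 0.0089], [0, 0, 0]]
    - [1, [0, -0.0049, 0.0108], [0, 0, 0]]
    - [1, [0, -0.0059, 0.0127], [0, 0, 0]]
    - [1, [0, -0.0064, 0.0137], [0, 0, 0]]
    - [1, [0, -0.0068, 0.0147], [0, 0, 0]]
    - [1, [0, -0.0073, 0.0156], [0, 0, 0]]
    - [1, [0, -0.0078, 0.0165], [0, 0, 0]]
    - [1, [0, -0.0078, 0.0165], [0, 0, 0]]

```text
time: 27.95
ee_pos: [0.4961, -0.0375, 0.1465]
ee_rot: [0.147, 0.667, 0.713, 0.157]
ft_force: [-9.6, -0.4, 12.1]
finger_gap: 0.0089
```

Run:
```python
from lidplan import *
show()
s0=env.get_state();r0=rot(s0['ee_rot']); g=toM(s0['ee_pos']-r0.apply([0,0,.002]))[0]
print(g, np.arctan2(g[2]-141,100-g[0])-np.arctan2(6,215), np.hypot(g[2]-141,100-g[0]))
```

```text
t 27.95 pos [ 0.4961 -0.0375  0.1465] mill [-113.1    0.5  146.5] F [-9.6 -0.4 12.1] T [-0.01  0.68 -0.  ] gap 0.0089 q [-0.45  0.03  2.14  0.37  0.61 -0.79] zt [ 0.42   0.027 -0.907] yt [0.905 0.06  0.421]
[-113.92250581    0.48767057  148.30797122] 0.006248753571708728 214.0472960233895
```

The lid is bearing on the deck (Fz +12 N). I relax, open only slightly because the lid edge is close, back out and check.

Call:
send_rows:
  series:
    - [1, [0, 0, 0], [0, 0, 0]]
    - [0.55, [0, 0, 0], [0, 0, 0]]
    - [0.55, [0, 0, 0], [0, 0, 0]]
    - [0.55, [0, 0, 0], [0, 0, 0]]
    - [0.55, [0, 0, 0], [0, 0, 0]]
    - [0.55, [0, 0, -0.01], [0, 0, 0]]
    - [0.55, [0, 0, -0.03], [0, 0, 0]]
    - [0.55, [0, 0, -0.06], [0, 0, 0]]
    - [0.55, [0, 0, -0.1], [0, 0, 0]]
    - [0.55, [0, 0, -0.14], [0, 0, 0]]
    - [0.55, [0, 0, -0.14], [0, 0, 0]]

```text
time: 29.05
ee_pos: [0.4381, -0.0424, 0.2795]
ee_rot: [0.152, 0.667, 0.712, 0.158]
ft_force: [-0.5, -0.1, -0.6]
finger_gap: 0.0209
```

Run:
```python
from lidplan import *
show()
grab("side",20);grab("top",20)
crop("side",20,170,120,290,240,5,"pics/c31.png")
crop("top",20,200,90,340,210,5,"pics/c32.png")
for n in("top","side"):
    p,d=load(n,20); hsv=cv2.cvtColor(p,cv2.COLOR_RGB2HSV); H,S,V=[hsv[...,i].astype(int) for i in range(3)]
    vv,uu=np.mgrid[:384,:512]; P=deproj(n,uu,vv,d); Q=toM(P.reshape(-1,3)).reshape(P.shape)
    k=(H>75)&(H<95)&(S>100)&(abs(Q[...,1])<128)&(Q[...,0]>-70)&(Q[...,0]<95)&(Q[...,2]>120)&(Q[...,2]<200)
    A=np.c_[Q[k][:,0],np.ones(k.sum())]; c=np.linalg.lstsq(A,Q[k][:,2],rcond=None)[0]
    print(n,k.sum(),"slope %.4f z@-70 %.1f z@90 %.1f"%(c[0],c@[-70,1],c@[90,1]), Q[k].min(0).round(),Q[k].max(0).round())
    f=k&(Q[...,0]<-55)&(abs(Q[...,1])<110); print("front frame z",np.percentile(Q[f][:,2],[10,50,90]).round(1),f.sum())
    b=k&(Q[...,0]>70)&(abs(Q[...,1])<110); print("rear frame z",np.percentile(Q[b][:,2],[10,50,90]).round(1) if b.any() else '')
    for th in(0,.02,.04):
        x,z=rod(th); print("rod exp",th,proj(n,np.array([M(x,y,z) for y in(-30,30)])).round(1).tolist())
    dk=(V<70)&(Q[...,2]>130)&(Q[...,2]<175)&(abs(Q[...,1])<48)&(abs(Q[...,0]+115)<20)
    if dk.any(): print("rod obs",Q[dk].mean(0).round(1),dk.sum(),[ (uu[dk&(abs(Q[...,1]-y)<6)].mean().round(1),vv[dk&(abs(Q[...,1]-y)<6)].mean().round(1)) for y in(-30,30)])
```

```text
t 29.05 pos [ 0.4381 -0.0424  0.2795] mill [-171.3   -0.6  279.5] F [-0.5 -0.1 -0.6] T [-0.08  0.09 -0.02] gap 0.0209 q [-0.56 -0.25  2.02  0.29  1.02 -0.74] zt [ 0.428  0.022 -0.904] yt [0.902 0.061 0.428]
top 819 slope 0.0028 z@-70 149.7 z@90 150.2 [ -70. -128.  139.] [ 95. 128. 160.]
front frame z [145.8 149.4 154.4] 227
rear frame z [146.2 150.1 154.6]
rod exp 0 [[281.2, 181.3], [261.4, 183.9]]
rod exp 0.02 [[281.2, 180.9], [261.4, 183.5]]
rod exp 0.04 [[281.2, 180.5], [261.4, 183.2]]
rod obs [-114.7    8.2  149.1] 56 [(np.float64(281.0), np.float64(181.0)), (np.float64(261.6), np.float64(183.8))]
side 400 slope 0.0003 z@-70 149.8 z@90 149.9 [ -70. -128.  146.] [ 95. 128. 154.]
front frame z [148.2 149.9 151.5] 121
rear frame z [148.  149.8 151.7]
rod exp 0 [[260.6, 171.3], [257.9, 181.0]]
rod exp 0.02 [[260.6, 170.3], [257.9, 180.0]]
rod exp 0.04 [[260.6, 169.2], [257.9, 178.9]]
rod obs [-116.6   17.   149.7] 6 [(np.float64(nan), np.float64(nan)), (np.float64(258.5), np.float64(180.5))]<stdin>:17: RuntimeWarning: Mean of empty slice.
  ret = ret.dtype.type(ret / rcount)
```

View pics/c31.png

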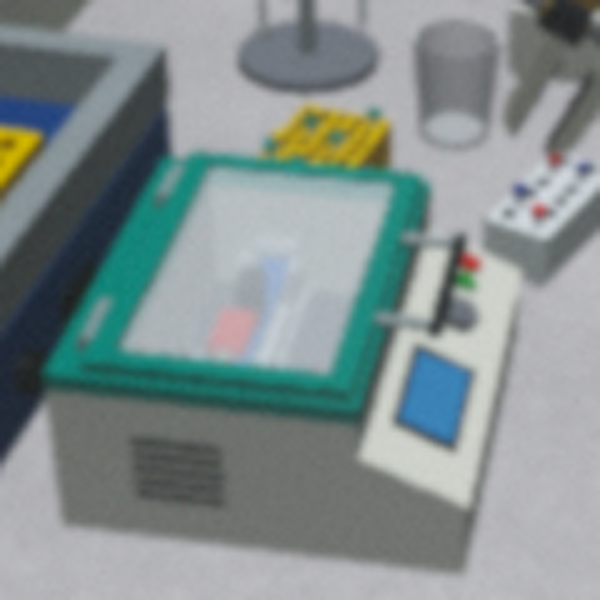

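View pics/c32.png

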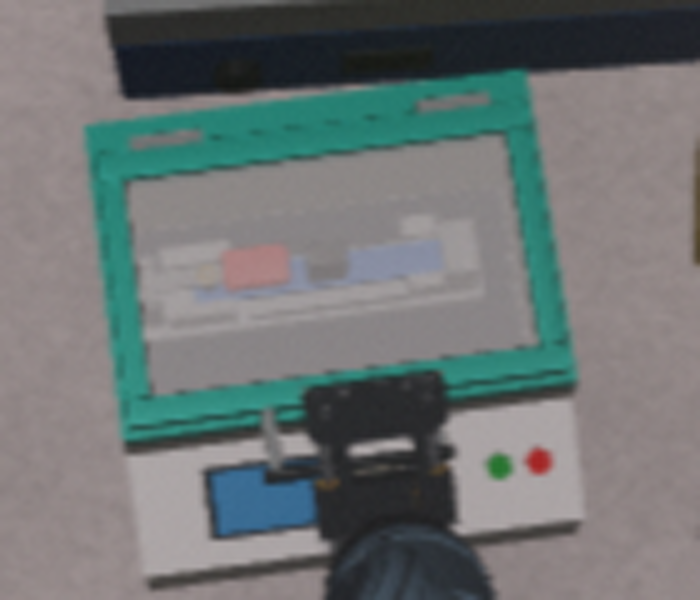

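The lid is shut: the front and rear frame heights agree in both views (149.4/150.1 and 149.9/149.8 mm), and the rod sits where θ = 0 predicts. I'll check that the other objects haven't moved, then hand in.

Run:
```python
from h import *
for n in("side","top"):
    a=load(n,0)[0].astype(int);b=load(n,20)[0].astype(int)
    m=(cv2.GaussianBlur(np.abs(a-b).max(2).astype(np.float32),(5,5),0)>22).astype(np.uint8)
    k,l,st,ce=cv2.connectedComponentsWithStats(m)
    print(n,[(st[i].tolist()) for i in range(1,k) if st[i,4]>12])
```

```text
side [[263, 0, 249, 248, 30661], [358, 58, 10, 2, 17], [184, 116, 71, 85, 2609], [270, 134, 10, 14, 91], [278, 135, 16, 17, 149], [244, 165, 21, 23, 200], [226, 266, 14, 53, 519]]
top [[106, 108, 406, 276, 38215], [131, 189, 52, 28, 476], [277, 322, 11, 15, 89], [292, 345, 21, 39, 422]]
```

View pics/side20.png

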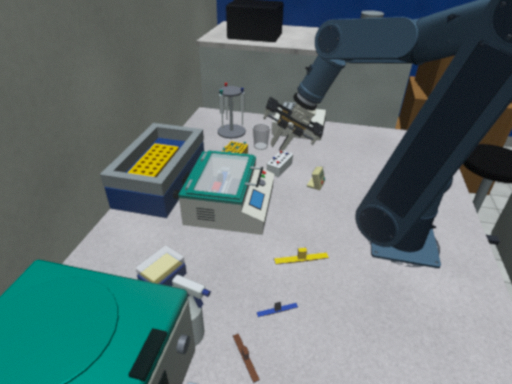

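View pics/top20.png

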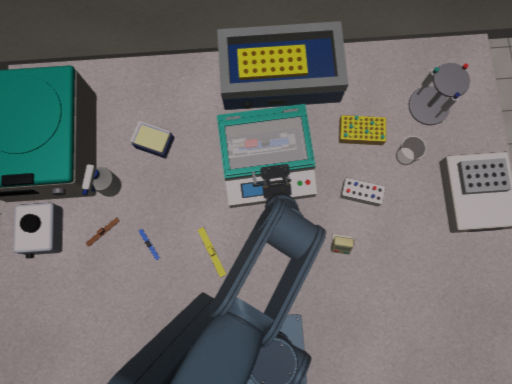

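Both final views show the lid shut, the bar gone from its start place, and the racks, tip box, bottle, timer, cup and the other bars where they were. The remaining differences come from the arm, the lid and the bar. I hand the job in.

```bash
python3 -c "
from cell import env
print(env.close_job()); print(env.get_state()['time'])"
```

```text
the job is handed in; nothing more can be done
None
the job is handed in; nothing more can be done
```

The mill is closed up and the job was handed in at about 29 s of the 72 s allowed. No verdict was reported.

- **Bar:** I picked up the large blue bar and re-gripped it once on clear bench, because the lean needed for the chamber could not be reached where it lay. I set it about 16 mm to +y and slid it until the stop pushed back with 9.5 N. Afterwards its +y end measured at y 84.8 mm (85 expected) and its other end was under the keeper roof.
- **First contact of the bar:** It rested about 3 mm high, which I took to be its rubber strip on the saddle's edge. It dropped onto its seat as it slid.
- **Clamp:** I pressed the lever down by feel to 17.6 N and lifted off. The handle stayed level at mill (24.8, 44.6, 123.8) mm, against the expected (25, 44, 124).
- **Lid:** I lowered it by its handle rod and slowed near the end. It then bore on the deck with about 12 N. Its front and rear frame heights agree to within 0.7 mm in both views. One rod reading in the side view would also fit about 0.01 rad open, but the other readings say fully shut.
- **Rest of the bench:** The final pictures show the other objects where they were, and the gripper is clear of everything.

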